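# Clamp the lid on the yerba canister

### The arm

A 7-joint arm with a two-finger parallel gripper is mounted at the origin on the work surface. World frame = base frame: x ahead of the robot, y to its left, z up, the work surface at z = 0. Lengths are in m, angles in rad, forces in N, time in s.
With the tool pointing down it reaches from about 0.4 to 0.85 m from the base axis. Payload 4.5 kg.
Tool frame: the origin (TCP) lies on the centre line of the jaws, within the pads' length; the fingertips stand 14 mm ahead of it and the grasp point (between the pads) lies 5 mm behind it; y points along the fingers, z is the direction in which the jaws open and shut, and the axes are right-handed (so a half turn about y gives the same grasp; the last joint's range is limited). The gripper opens to 88 mm and grips with 3 to 60 N. Pads are 18 mm wide; open, the fingers measure 123 mm over their backs; the gripper's body (75 mm by 187 mm) begins 45 mm behind the grasp point.
Start: joints at [-1.121, 0.689, -0.195, 1.565, 0.157, 0.902, -0.215], TCP at [0.252, 0.572, 0.253] pointing down, gripper open.
Joint ranges: [-3.01, 3.01], [-0.46, 2.08], [-1.47, 1.51], [0.13, 2.56], [-1, 4.14], [0.04, 2.09], [-2.66, 2.66]. Speed limits (rad/s): [2.57, 2.57, 3.14, 3.14, 3.14, 3.14, 3.14].

### API

Orientations are given as a unit quaternion [x, y, z, w].
In Python, from plant import get_state, imaging, job gives the robot as it stands.
- The arm moves only by the tool send_rows, never from a script. Its argument "motion" is a list that holds one entry, the list of rows, each a list of 7 numbers: the turn, a rotation vector about the tool's x, y, z scaled (see below), then the shift along the tool's x, y, z scaled (see below), then the gripper's target within -1 to 1 (shut at 1, half-way at 0, fully open at -1). In form: [[[rx, ry, rz, tx, ty, tz, gripper], ...]]. A call has exactly 5 rows; each row shifts and turns the commanded pose from where the row before left it, along the tool's axes as they then stand; what a row does not reach is not made up. The controller multiplies each number of a shift by 0.02 m and each number of a turn by 0.08 rad. A row lasts 1/12 s, in which the tool goes at most 41.7 mm and 7.16 degrees, less where a joint would pass 70% of its speed; a pose out of reach is approached as far as the arm can. A call with a number of a shift or a turn outside -1 to 1 is refused whole. A call with a gripper value outside its range is refused whole. The fingers move at their own pace and stop on an object; "force" is the grip in N (left out, the last holds). Time passes only in rows, so rows that do not move let the fingers close, or fill a call up. It gives the time, the measured TCP pose, the force and the opening at its end, in the units of the state.
- get_state(): the state, without advancing time (a new reading comes with each control period).
- imaging.snapshot(name): name is "scene" or "top" or "wrist"; returns a dict with "img" (480x640x3 uint8, red, green, blue), "camera_matrix" (3x3 intrinsics, pixels), "R" (3x3) and "t" (3): a world point X has camera coordinates R X + t; the wrist camera has in their place "hand_eye" (4x4, takes a point from camera to tool coordinates, whose origin is the TCP and whose axes are the tool frame's). Camera axes: x right, y down, z forward; pixel columns grow to the right and rows downward; lengths in m; the calibration is good to about 2 mm. A picture is of the moment at which its call begins: read the wrist's pose just before it. There is no depth.
- job.finish_job(): hands the job in, once; it reports no verdict.
The state is a dict: "clock": time; "q": joint angles; "qd": joint speeds; "joint_torque": joint torques, N m; "tool_pos": TCP position; "eef_rot": TCP orientation; "contact_force": force on the tool from outside, world axes, zero at the start; "moment": the same for the moment, N m; "opening": opening from 0.0 (shut) to 1.0 (fully open).
Only numpy, scipy, OpenCV 4.12 (cv2) and the standard library are available. Lean on these libraries where they do the work, as an engineer would, in place of code of your own. Each camera call takes 0.05 s, during which the arm holds its last target.

### The job

Close up the white bail-top canister: take its wooden lid out of the open cubby, set it flat on the canister's mouth with the groove of its knob in line with the wire bail, swing the bail up from behind so that it drops into that groove, then press the clamp lever at the front all the way down past centre until the lid is clamped. Shut the cubby's flap door too, and leave the gourds, the bombilla, the scoop and the grey canister standing where they are.

Things in the scene. Friction and masses are not known exactly. Their poses are not given: they have to be found in the camera images.
- canister: White stoneware canister with a grey-green band, fixed in a walnut block 115 x 115 x 20 mm. Outer diameter 82 mm, open mouth of inner diameter 76 mm at height 138 mm. Origin: centre of the block's underside on the board. It faces the right of the robot, more or less: its -x is the front (lever side), +x the back (bail side), y runs along the hinge axis of lever and bail.
- canister_mouth (a point): Centre of the canister's mouth, level with the rim (138 mm above the board). Axes as the canister.
- lever_pivot (a point): Midpoint between the two lugs on which the clamp lever turns, 118 mm above the board, on the canister's axis. The lever turns about the canister's y.
- lever_bar (a point): Middle of the front cross bar of the clamp lever, a U of 5 mm round wire, 98 mm wide, bar 88 mm from the lever's pivots. It starts raised, in front of the mouth, about 54 deg above the horizontal through the pivots, and is pressed forwards and down in an arc of radius 88 mm to 58 deg below it, where it lies close in front of the wall, 43 mm above the board.
- clamp_lever (a joint): Clamp lever in rad: 0 raised, grows as its bar is pressed down, centre at 1.68, stop 1.955 (clamped). Stays where left. With the bail in the groove it needs up to 5 N at the bar before centre; past it, it snaps home. Lid and bail overhang its end: finish with fingers leaning over the front, pointing down and towards the canister, 20 to 45 deg from vertical.
- bail_pivot (a point): Midpoint between the two pins that carry the wire bail on the cranks of the lever, 14 mm from the lever's own axis (in front of it while the lever is raised, beneath it when clamped). The bail turns about the canister's y here, and stays where it is left.
- bail_bar (a point): Middle of the cross bar of the wire bail (5 mm round wire, 111 mm wide, bar 66.5 mm from its pins). The bail starts laid back, about level, its bar just behind the canister. Its eyes are long: the whole bail can slip up to 12 mm inwards along its own length, so over the groove it drops in by its weight.
- bail_loop (a point): Centre of the finger loop on the middle of the bail's bar: 17 mm wide (y), 4 mm wire, reaching 38 mm beyond the bar, away from the pins. Point 26 mm beyond the bar, 92.5 mm from the pins. It starts behind the canister; pinched from above (fingers closing along y) it turns between the fingers as the bail swings. Keep the full radius until the bar is over the groove, then lower it about 9 mm.
- lid_knob (a point): Centre of the wooden lid's knob. Knob 20 mm (lid's x) by 24 mm (lid's y), its top 15 mm above this point, the disc's top 15 mm below. A groove 9 mm wide, 4 mm deep crosses its top along the lid's y; a bar in it has its middle 13.5 mm above this point. Lid's z points up out of the knob; half-turns are alike. Starts on the cubby's floor, tipped 30 deg to its front, y along the cubby's y.
- lid_center (a point): Centre of the underside of the lid's disc (diameter 82 mm, 8 mm thick), 23 mm below lid_knob; it coincides with the canister's mouth point when seated. Beneath it a plug of diameter 68 mm (63 at its foot) reaches 9 mm down into the mouth, 4 mm clear all round. Axes as the lid. The lid weighs 90 to 180 g.
- cubby: Walnut lid cubby, 130 mm deep (x), 150 mm wide (y), 149 mm high at the back, fixed at the left end, its front (-x) turned to the right, towards the canister. The floor slopes 30 deg, low at the front. Side walls 10 mm thick stand 55 mm above the sloping floor. Origin: centre of the underside.
- cubby_door (a joint): Cubby's flap door in rad: 0 shut (lying on the sloping side walls), 2.09 upright, starts at 2.15 to 2.4, leaning slightly back. Damped hinge: it stays where left near upright; pushed from behind to some 0.5 rad on the shut side of upright it falls shut softly in about 2 s.
- door_hinge (a point): Middle of the door's hinge line, at the top of the cubby's back, 149 mm above the board; the line runs along the cubby's y.
- door_edge (a point): Middle of the door's free edge, 162 mm from the hinge line. The door is 150 mm wide and 10 mm thick; its outer face (towards the back when open) lies 9 mm off the plane through hinge and this point and carries a brass button 14 mm wide, 10 mm high, 18 mm from the edge at mid width.
- gourd_a_mid (a point): Calabash gourd with steel collar, 80 mm wide, 91 mm high, standing on the wooden tray (tray 150 x 160 x 10 mm, at the right end). Point at half height. Bystander.
- gourd_b_mid (a point): Dark gourd with steel collar, same size, standing on the board in the row behind the white canister. Point at half height. Bystander.
- gourd_c_mid (a point): Pale gourd with steel collar, same size, standing on the board in the row behind the white canister. Point at half height. Bystander.
- bombilla_mid (a point): Steel bombilla, 7 mm thick, 200 mm long, lying on two rests on the tray. Point near its middle. Bystander.
- grey_mid (a point): Matte grey canister with ribbed twist cap, 72 mm wide, 123 mm high, in the same row as the two gourds, behind the white canister. Point at half height. Bystander.
- scoop: Small wood and steel scoop, 130 mm long, lying between the robot and the canister. Bystander.
Not all that is in view belongs to the job. Leave any pink look-alike of the part that bears lid_knob alone. Leave any pink look-alike of the canister alone.

How it is judged:
By the outcome, as a careful person would: the job done as asked, in the order asked, and still so for the second after the job is handed in, with the robot touching nothing.
It also fails if it takes over 72 s, if anything falls off the work surface, if the arm or the gripper's body presses on something with over 40 N, if the wrist force passes 120 N, or if a joint passes its speed limit or range.

## Working session

There is one attempt and no reset: what is moved stays moved. The work goes in short steps, Python scripts to look and compute and a tool call to move; the robot and the scene stay as the last step left them, time stands still between calls to the robot, and variables do not carry over. Pictures are saved under pics/ and viewed, and the job is handed in when it is done.

Besides the shell and the picture viewer there is one more tool, called after "Emit:" in YAML: its name, and indented under it one key for each argument. send_rows: Moves the arm, as the interface text tells. Its arguments: {"type":"object","properties":{"motion":{"type":"array"},"force":{"type":"number"}},"required":["motion"]}

```bash
ls; mkdir -p pics; python3 - <<'E'
from plant import get_state, imaging, job
import cv2,json,numpy as np
s=get_state();print(s)
for n in ["scene","top","wrist"]:
    d=imaging.snapshot(n);cv2.imwrite(f"pics/{n}0.png",d["img"][:,:,::-1])
    print(n,{k:np.round(v,4).tolist() for k,v in d.items() if k!="img"})
E
```

```text
pics
{'clock': 0.0, 'q': array([-1.12122031,  0.68999605, -0.19450356,  1.56634473,  0.15727884,
        0.90253771, -0.21510436]), 'qd': array([-2.87873402e-04, -2.47159591e-03, -1.19788686e-03, -6.83101611e-04,
        9.32448775e-04,  1.36746686e-03,  4.76439175e-05]), 'joint_torque': array([ 9.13248118e-05, -5.27577853e+01, -1.26646981e+00, -1.53429008e+01,
       -5.25645004e-02,  6.72658251e-03,  1.63695677e-04]), 'tool_pos': array([0.25223265, 0.57116103, 0.25190205]), 'eef_rot': array([ 0.69255026, -0.1460143 ,  0.14582974, -0.69122186]), 'contact_force': array([-0.95063022, -0.08650788, -0.42236168]), 'moment': array([ 0.00085167, -0.0099674 , -0.0693637 ]), 'opening': 1.0002239045489647}
scene {'camera_matrix': [[595.2265, 0.0, 321.4288], [0.0, 595.2265, 247.9581], [0.0, 0.0, 1.0]], 'R': [[0.7574, 0.6529, 0.0076], [0.4432, -0.5055, -0.7403], [-0.4795, 0.5641, -0.6722]], 't': [-0.3871, -0.1424, 1.7525]}
top {'camera_matrix': [[518.6835, 0.0, 321.2942], [0.0, 518.6835, 234.4037], [0.0, 0.0, 1.0]], 'R': [[0.0035, -0.9999, -0.0103], [-0.9894, -0.002, -0.1455], [0.1455, 0.0107, -0.9893]], 't': [-0.0266, 0.5499, 1.1872]}
wrist {'camera_matrix': [[427.4588, 0.0, 318.5639], [0.0, 427.4588, 237.6284], [0.0, 0.0, 1.0]], 'hand_eye': [[-0.001, 0.9618, 0.2737, -0.0693], [0.0001, -0.2737, 0.9618, -0.1318], [1.0, 0.001, 0.0002, -0.0008], [0.0, 0.0, 0.0, 1.0]]}
```

View pics/scene0.png

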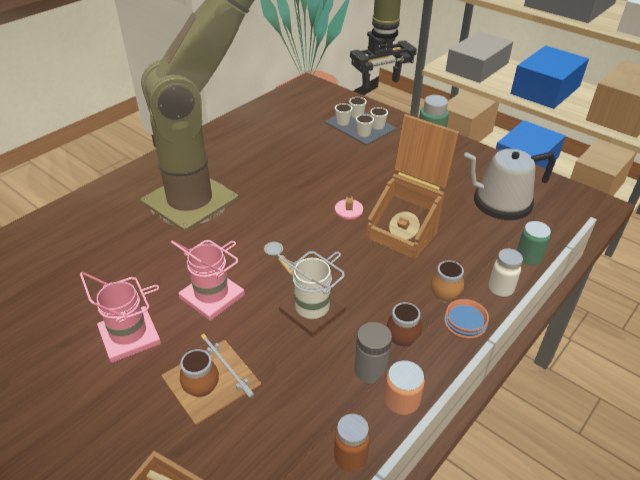

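View pics/top0.png

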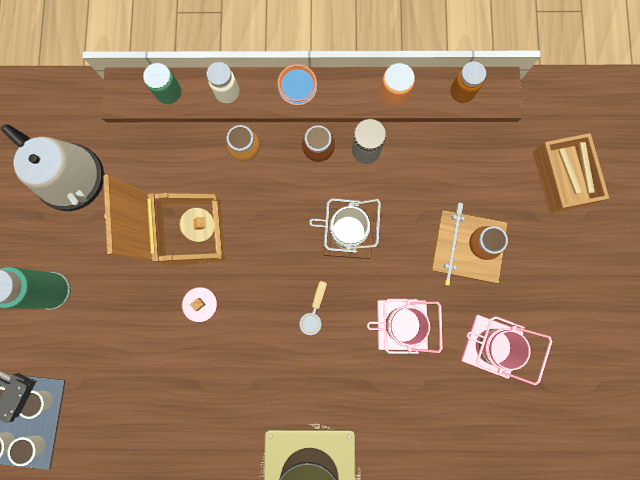

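View pics/wrist0.png

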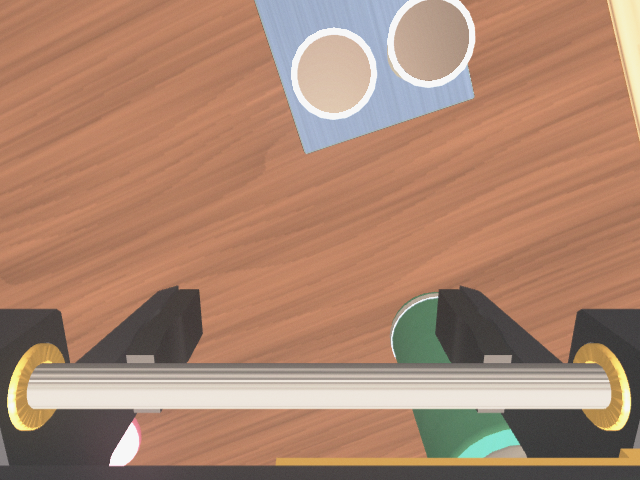

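```bash
python3 - <<'E'
import cv2
t=cv2.imread("pics/top0.png");s=cv2.imread("pics/scene0.png")
cv2.imwrite("pics/tc.png",cv2.resize(t[180:280,290:410],None,fx=6,fy=6,interpolation=cv2.INTER_CUBIC))
cv2.imwrite("pics/tb.png",cv2.resize(t[165:275,95:235],None,fx=5,fy=5,interpolation=cv2.INTER_CUBIC))
cv2.imwrite("pics/sc.png",cv2.resize(s[235:335,265:365],None,fx=6,fy=6,interpolation=cv2.INTER_CUBIC))
cv2.imwrite("pics/sb.png",cv2.resize(s[110:260,350:470],None,fx=4,fy=4,interpolation=cv2.INTER_CUBIC))
E
```

```text
(no output)
```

View pics/tc.png

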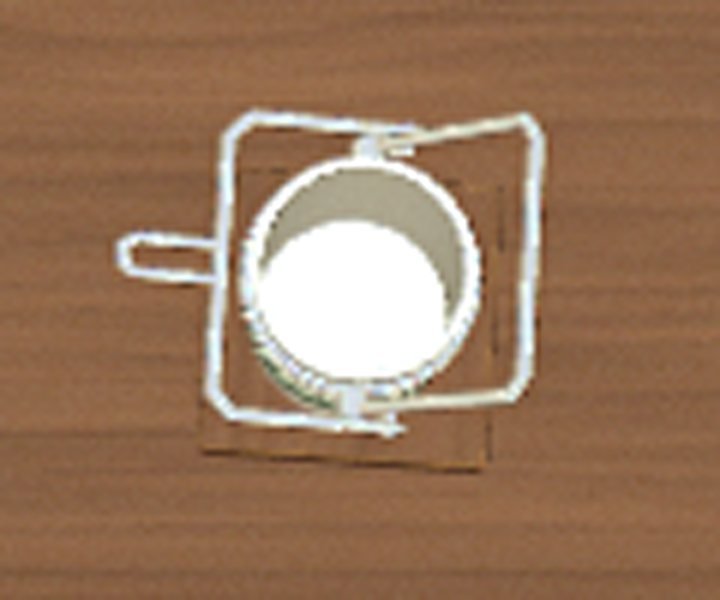

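View pics/tb.png

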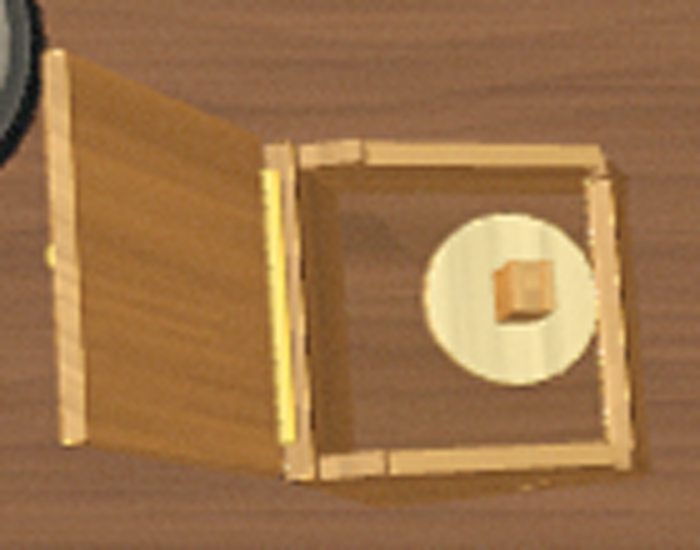

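View pics/sc.png

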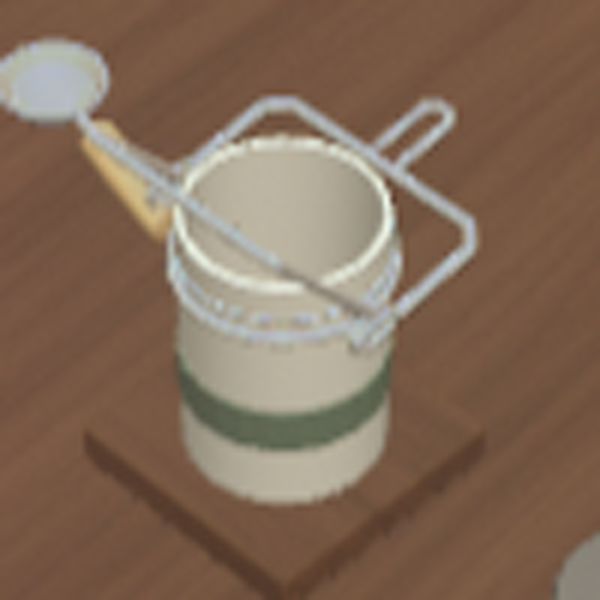

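View pics/sb.png

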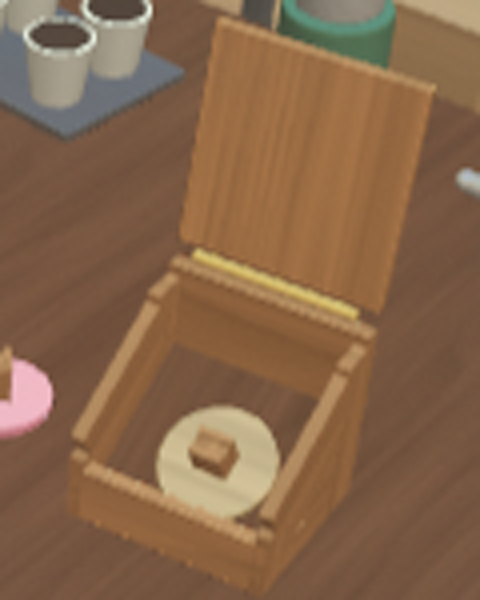

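```bash
cat > h.py <<'E'
import numpy as np,cv2
from scipy.spatial.transform import Rotation as Ro
KS=np.array([[595.2265,0,321.4288],[0,595.2265,247.9581],[0,0,1]]);
KT=np.array([[518.6835,0,321.2942],[0,518.6835,234.4037],[0,0,1]])
from plant import get_state,imaging
cams={}
def init():
    import os,pickle
    if os.path.exists("cams.pkl"): cams.update(pickle.load(open("cams.pkl","rb")));return
    for n in("scene","top"):
        d=imaging.snapshot(n);cams[n]=(d["camera_matrix"],np.array(d["R"]),np.array(d["t"]))
    pickle.dump(cams,open("cams.pkl","wb"))
init()
def ray(n,p):
    K,R,t=cams[n];d=R.T@np.linalg.inv(K)@np.array([p[0],p[1],1.]);return -R.T@t,d/np.linalg.norm(d)
def onz(n,p,z):
    c,d=ray(n,p);return c+d*(z-c[2])/d[2]
def tri(pt,ps):
    c1,d1=ray("top",pt);c2,d2=ray("scene",ps)
    A=np.array([[d1@d1,-d1@d2],[d1@d2,-d2@d2]]);b=np.array([(c2-c1)@d1,(c2-c1)@d2])
    s=np.linalg.solve(A,b);a=c1+s[0]*d1;e=c2+s[1]*d2;return (a+e)/2,np.linalg.norm(a-e)
def proj(n,X):
    K,R,t=cams[n];x=K@(R@np.asarray(X)+t);return x[:2]/x[2]
def crop(p,o,f): return (o[0]+(p[0]+.5)/f-.5,o[1]+(p[1]+.5)/f-.5)
def snap(n,name,box=None,f=1):
    d=imaging.snapshot(n);im=d["img"][:,:,::-1]
    cv2.imwrite(f"pics/{name}_full.png",im)
    if box: im=im[box[1]:box[3],box[0]:box[2]]
    if f!=1: im=cv2.resize(im,None,fx=f,fy=f,interpolation=cv2.INTER_CUBIC)
    cv2.imwrite(f"pics/{name}.png",im);return d
E
python3 - <<'E'
from h import *
np.set_printoptions(precision=4,suppress=True)
T=lambda u,v:crop((u,v),(290,180),6)
S=lambda u,v:crop((u,v),(265,235),6)
print("mouth top",onz("top",T(361,275),.138))
print("mouth scene",onz("scene",S(284,212),.138))
print("lugs",onz("top",T(368,148),.118),onz("top",T(350,402),.118))
print("bail corners z.118",onz("top",T(232,125),.118),onz("top",T(214,408),.118), "loop tip",onz("top",T(120,255),.118), "loop root", onz("top",T(215,260),.118))
print("bail corner tri",tri(T(212,405),S(283,100)) ,tri(T(232,125),S(475,240)), "loop tip",tri(T(120,255),S(443,105)))
print("lever corner tri",tri(T(538,125),S(370,310)),tri(T(520,398),S(85,120)))
print("block",[onz("top",T(*p),.02) for p in((205,452),(487,467))])
B=lambda u,v:crop((u,v),(95,165),5)
SB=lambda u,v:crop((u,v),(350,110),4)
print("door edge tri",tri(B(56,50),SB(432,92)),tri(B(72,442),SB(220,22)))
print("hinge",onz("top",B(280,145),.149),onz("top",B(300,478),.149), "tri",tri(B(280,145),SB(372,330)),tri(B(297,478),SB(175,262)))
print("front",tri(B(605,155),SB(265,535)),)
print("lid disc",tri(B(511,298),SB(219,462)))
print("knob top",tri(B(539,287),SB(217,443)), "knob corners", [ (onz("top",B(*p),.085)) for p in((525,262),(552,260),(555,311),(529,316))])
E
```

```text
mouth top [ 0.5555 -0.0881  0.138 ]
mouth scene [ 0.5597 -0.0909  0.138 ]
lugs [ 0.6067 -0.0918  0.118 ] [ 0.5115 -0.0847  0.118 ]
bail corners z.118 [ 0.6154 -0.0412  0.118 ] [ 0.5092 -0.0347  0.118 ] loop tip [0.5662 0.0002 0.118 ] loop root [ 0.5643 -0.035   0.118 ]
bail corner tri (array([ 0.5093, -0.0341,  0.1253]), np.float64(0.0003066819885955744)) (array([ 0.6139, -0.0418,  0.1221]), np.float64(0.0016615393453258559)) loop tip (array([ 0.5634, -0.0006,  0.1324]), np.float64(0.0009452426796543296))
lever corner tri (array([ 0.6193, -0.1385,  0.1603]), np.float64(0.03527446440988908)) (array([ 0.5052, -0.14  ,  0.186 ]), np.float64(0.0016085862332080132))
block [array([ 0.5034, -0.0309,  0.02  ]), array([ 0.4976, -0.1431,  0.02  ])]
door edge tri (array([0.6238, 0.3791, 0.3053]), np.float64(0.0014461274837233935)) (array([0.4755, 0.3648, 0.3034]), np.float64(0.00042982126245285924))
hinge [0.6234 0.3473 0.149 ] [0.4773 0.3312 0.149 ] tri (array([0.6256, 0.3507, 0.1399]), np.float64(0.00029802274615653326)) (array([0.4786, 0.3377, 0.1322]), np.float64(0.0010113715061199648))
front (array([0.6398, 0.2251, 0.0533]), np.float64(0.0020078265123703305))
lid disc (array([0.5724, 0.2689, 0.0494]), np.float64(0.00015786268927121127))
knob top (array([0.5755, 0.2515, 0.0773]), np.float64(0.006955111157332757)) knob corners [array([0.5832, 0.254 , 0.085 ]), array([0.5842, 0.2416, 0.085 ]), array([0.5604, 0.2393, 0.085 ]), array([0.5581, 0.2512, 0.085 ])]
```

```bash
cat >> h.py <<'E'
np.set_printoptions(precision=4,suppress=True)
CX=np.array([.064,.998,0]);CX/=np.linalg.norm(CX);CY=np.array([-CX[1],CX[0],0]);Z=np.array([0,0,1.])
BX=np.array([-.105,.9945,0]);BX/=np.linalg.norm(BX);BY=np.array([-BX[1],BX[0],0])
def frame(y,z): # tool y dir, z dir
    y=np.array(y)/np.linalg.norm(y);z=z-(z@y)*y;z=z/np.linalg.norm(z);return np.stack([np.cross(y,z),y,z],1)
def cur():
    s=get_state();return s["tool_pos"],Ro.from_quat(s["eef_rot"]),s
def plan(pos=None,R=None,n=5):
    p,r,s=cur();pos=p if pos is None else np.array(pos)
    Rt=r if R is None else Ro.from_matrix(R)
    rv=(r.inv()*Rt).as_rotvec();print("clock %.2f"%s["clock"],"p",p,"F",s["contact_force"],"op %.2f"%s["opening"],"turn deg",np.degrees(rv))
    if n==0:return
    for i in range(n):
        ri=r*Ro.from_rotvec(rv*i/n)
        t=ri.inv().apply((pos-p)/n)/.02
        print(np.round(np.r_[rv/n/.08,t],2).tolist())
E
python3 - <<'E'
from h import *
p,r,s=cur();print(s["clock"]);print(r.as_matrix())
zl=.866*Z-.5*BX
for sg in(1,-1):
  for ax in(BX,BY):
    print(sg,np.degrees((r.inv()*Ro.from_matrix(frame(-zl,sg*ax))).as_rotvec()))
E
```

```text
0.25
[[ 0.9148 -0.0003  0.4039]
 [-0.4039 -0.0008  0.9148]
 [ 0.0001 -1.     -0.0008]]
1 [ 29.3617 -29.1588   7.8047]
1 [  31.2867 -116.6277  -18.1468]
-1 [-10.3939 145.6761  39.1027]
-1 [15.7756 58.7112 27.1987]
```

```bash
python3 - <<'E'
from h import *
zl=.866*Z-.5*BX
plan((.40,.20,.30),frame(-zl,-BY),16)
E
```

```text
clock 0.25 p [0.2523 0.5715 0.2523] F [ 0.1309 -0.5625 -0.2563] op 1.00 turn deg [15.7756 58.7112 27.1987]
[0.22, 0.8, 0.37, 0.89, -0.15, -0.88]
[0.22, 0.8, 0.37, 0.94, -0.19, -0.81]
[0.22, 0.8, 0.37, 0.98, -0.23, -0.75]
[0.22, 0.8, 0.37, 1.02, -0.27, -0.68]
[0.22, 0.8, 0.37, 1.05, -0.32, -0.61]
[0.22, 0.8, 0.37, 1.08, -0.36, -0.53]
[0.22, 0.8, 0.37, 1.1, -0.4, -0.46]
[0.22, 0.8, 0.37, 1.12, -0.44, -0.38]
[0.22, 0.8, 0.37, 1.12, -0.48, -0.3]
[0.22, 0.8, 0.37, 1.13, -0.52, -0.22]
[0.22, 0.8, 0.37, 1.12, -0.55, -0.14]
[0.22, 0.8, 0.37, 1.11, -0.59, -0.06]
[0.22, 0.8, 0.37, 1.09, -0.62, 0.02]
[0.22, 0.8, 0.37, 1.07, -0.65, 0.1]
[0.22, 0.8, 0.37, 1.04, -0.68, 0.18]
[0.22, 0.8, 0.37, 1.01, -0.71, 0.26]
```

Emit:
send_rows:
  motion:
    - [[0.22,0.8,0.37,0.9,-0.15,-0.88,0],[0.22,0.8,0.37,0.94,-0.19,-0.81,0],[0.22,0.8,0.37,0.98,-0.23,-0.75,0],[0.22,0.8,0.37,1,-0.27,-0.68,0],[0.22,0.8,0.37,1,-0.32,-0.61,0]]

```text
clock: 0.67
tool_pos: [0.298, 0.4553, 0.2678]
eef_rot: [-0.615, 0.299, -0.21, 0.698]
contact_force: [0.8, 0.8, -0.5]
opening: 0.644
```

Emit:
send_rows:
  motion:
    - [[0.22,0.8,0.37,1,-0.36,-0.53,0],[0.22,0.8,0.37,1,-0.4,-0.46,0],[0.22,0.8,0.37,1,-0.44,-0.38,0],[0.22,0.8,0.37,1,-0.48,-0.3,0],[0.22,0.8,0.37,1,-0.52,-0.22,0]]

```text
clock: 1.08
tool_pos: [0.3371, 0.3474, 0.2854]
eef_rot: [-0.519, 0.442, -0.266, 0.682]
contact_force: [0.2, -0.5, -0.0]
opening: 0.504
```

Emit:
send_rows:
  motion:
    - [[0.22,0.8,0.37,1,-0.55,-0.14,0],[0.22,0.8,0.37,1,-0.59,-0.06,0],[0.22,0.8,0.37,1,-0.62,0.02,0],[0.22,0.8,0.37,1,-0.65,0.1,0],[0.22,0.8,0.37,1,-0.68,0.18,0]]

```text
clock: 1.5
tool_pos: [0.3796, 0.2386, 0.3035]
eef_rot: [-0.406, 0.569, -0.314, 0.642]
contact_force: [0.4, 0.5, 0.1]
opening: 0.5
```

```bash
python3 - <<'E'
from h import *
zl=.866*Z-.5*BX
plan(np.array([.5742,.2605,.063])+.1*zl,frame(-zl,-BY),12)
E
```

```text
clock 1.50 p [0.3796 0.2386 0.3035] F [0.4327 0.505  0.0983] op 0.50 turn deg [0.5807 3.6162 1.4519]
[0.01, 0.07, 0.03, 0.54, 0.46, 0.79]
[0.01, 0.07, 0.03, 0.53, 0.46, 0.79]
[0.01, 0.07, 0.03, 0.53, 0.46, 0.79]
[0.01, 0.07, 0.03, 0.53, 0.46, 0.8]
[0.01, 0.07, 0.03, 0.52, 0.46, 0.8]
[0.01, 0.07, 0.03, 0.52, 0.46, 0.8]
[0.01, 0.07, 0.03, 0.52, 0.46, 0.8]
[0.01, 0.07, 0.03, 0.51, 0.46, 0.8]
[0.01, 0.07, 0.03, 0.51, 0.46, 0.81]
[0.01, 0.07, 0.03, 0.51, 0.46, 0.81]
[0.01, 0.07, 0.03, 0.5, 0.45, 0.81]
[0.01, 0.07, 0.03, 0.5, 0.45, 0.81]
```

Emit:
send_rows:
  motion:
    - [[0.02,0.1,0.04,0.62,0.54,0.94,0],[0.02,0.1,0.04,0.62,0.54,0.94,0],[0.02,0.1,0.04,0.62,0.54,0.94,0],[0.02,0.1,0.04,0.62,0.54,0.94,0],[0.02,0.1,0.04,0.62,0.54,0.94,0]]

```text
clock: 1.92
tool_pos: [0.4787, 0.2258, 0.2268]
eef_rot: [-0.393, 0.583, -0.318, 0.635]
contact_force: [0.6, -0.5, 0.2]
opening: 0.498
```

Emit:
send_rows:
  motion:
    - [[0.02,0.1,0.04,0.62,0.54,0.94,0],[0.02,0.1,0.04,0.62,0.54,0.94,0],[0.02,0.1,0.04,0.62,0.54,0.94,0],[0.02,0.1,0.04,0.62,0.54,0.94,0],[0.02,0.1,0.04,0.62,0.54,0.94,0]]

```text
clock: 2.33
tool_pos: [0.5754, 0.2097, 0.1493]
eef_rot: [-0.38, 0.598, -0.323, 0.627]
contact_force: [0.0, 0.7, 0.3]
opening: 0.503
```

```bash
python3 - <<'E'
from h import *
zl=.866*Z-.5*BX
k=np.array([.5742,.2605,.063])
plan(k+.1*zl,frame(-zl,-BY),1)
d=snap("wrist","w1")
p,r,s=cur()
# predicted knob in wrist
H=np.array(d["hand_eye"]);K=np.array(d["camera_matrix"])
for X in (k,k+.015*zl,k-.015*zl):
    t=r.inv().apply(X-p);c=np.linalg.inv(H)@np.r_[t,1];u=K@c[:3];print(u[:2]/u[2])
E
```

```text
clock 2.33 p [0.5754 0.2097 0.1493] F [0.0384 0.6864 0.2941] op 0.50 turn deg [-0.2516 -0.8334 -0.2893]
[-0.05, -0.18, -0.06, -0.04, 0.01, 0.21]
[317.5486 236.2366]
[317.7178 243.8434]
[317.3987 229.4932]
```

View pics/w1.png

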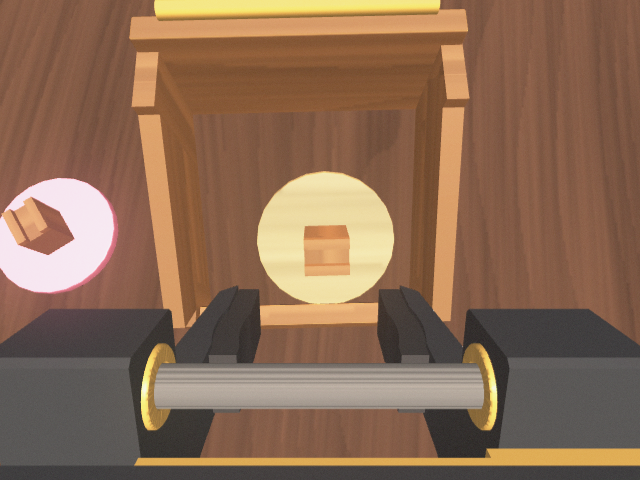

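```bash
python3 - <<'E'
from h import *
im=cv2.imread("pics/w1.png")[160:310,245:405]
cv2.imwrite("pics/w1c.png",cv2.resize(im,None,fx=4,fy=4,interpolation=cv2.INTER_CUBIC))
E
```

```text
(no output)
```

View pics/w1c.png

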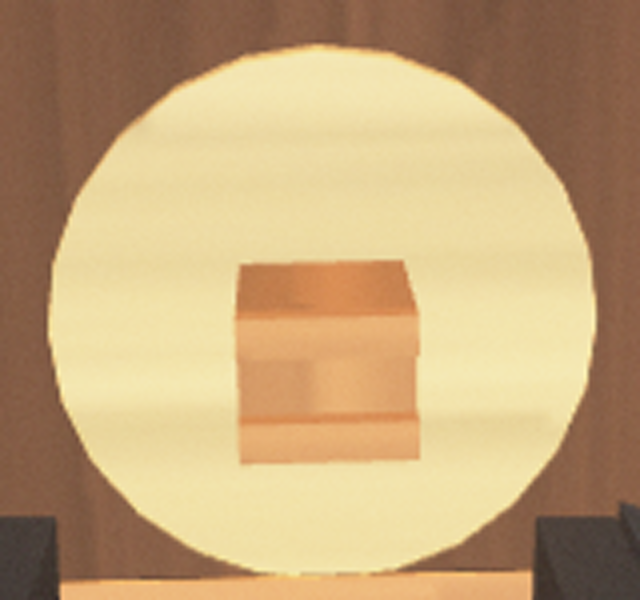

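```bash
python3 - <<'E'
from h import *
zl=.866*Z-.5*BX
k=np.array([.5742,.2605,.063])
H=np.array([[-0.001, 0.9618, 0.2737, -0.0693], [0.0001, -0.2737, 0.9618, -0.1318], [1.0, 0.001, 0.0002, -0.0008],[0,0,0,1]]);K=np.array([[427.4588,0,318.5639],[0,427.4588,237.6284],[0,0,1]])
p,r,s=cur()
# intersect rays with tool-plane at tool y = dist; knob dist determined by width 24mm
for px,off in (((326.9,256.6),.015),((325.4,237.4),-.015)):
    d=H[:3,:3]@np.linalg.inv(K)@np.r_[px,1];c=H[:3,3]
    X0=r.inv().apply(k+off*zl-p)
    X=c+d*(X0[1]-c[1])/d[1]
    print("pred",X0,"obs",X, "knob world est",r.apply(X)+p-off*zl)
w=(418-236)/4.; print("width-> depth",.024*427.46/w)
d=np.linalg.inv(K)@np.r_[326.9,256.6,1]*(.024*427.46/w);print("by width, tool coords",H[:3,:3]@d+H[:3,3])
E
```

```text
pred [-0.0043  0.0837  0.    ] obs [0.0025 0.0837 0.0037] knob world est [0.5783 0.2549 0.0596]
pred [-0.0042  0.1137 -0.0002] obs [0.0004 0.1137 0.0033] knob world est [0.5781 0.2568 0.0607]
width-> depth 0.22547340659340662
by width, tool coords [0.002  0.0823 0.0037]
```

```bash
python3 - <<'E'
from h import *
p,r,s=cur();print(p)
snap("wrist","w2",(245,160,405,310),4)
p,r,s=cur();print(p)
zl=.866*Z-.5*BX
k=np.array([.5782,.2555,.060])
plan(k+.0*zl+.0015*zl,frame(-zl,-BY),8)
E
```

```text
[0.579  0.2075 0.1462]
[0.5767 0.208  0.1475]
clock 2.43 p [0.5767 0.208  0.1475] F [-0.2627 -1.1376 -1.0999] op 0.50 turn deg [-0.331  -1.0318 -0.1912]
[-0.01, -0.03, -0.01, 0.02, 0.61, 0.04]
[-0.01, -0.03, -0.01, 0.02, 0.61, 0.04]
[-0.01, -0.03, -0.01, 0.02, 0.61, 0.04]
[-0.01, -0.03, -0.01, 0.02, 0.61, 0.04]
[-0.01, -0.03, -0.01, 0.02, 0.61, 0.04]
[-0.01, -0.03, -0.01, 0.02, 0.61, 0.04]
[-0.01, -0.03, -0.01, 0.02, 0.61, 0.04]
[-0.01, -0.03, -0.01, 0.02, 0.61, 0.04]
```

View pics/w2.png

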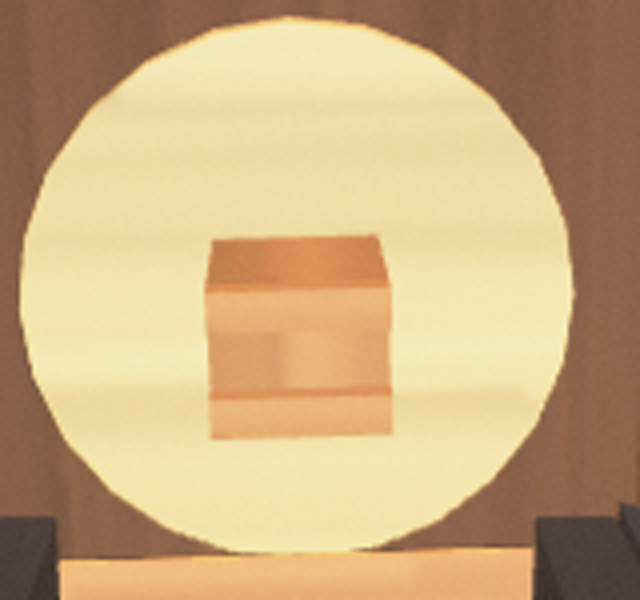

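```bash
cat >> h.py <<'E'
HE=np.array([[-0.001, 0.9618, 0.2737, -0.0693], [0.0001, -0.2737, 0.9618, -0.1318], [1.0, 0.001, 0.0002, -0.0008],[0,0,0,1]]);KW=np.array([[427.4588,0,318.5639],[0,427.4588,237.6284],[0,0,1]])
def wray(px,p,r):
    d=HE[:3,:3]@np.linalg.inv(KW)@np.r_[px,1];return r.apply(HE[:3,3])+p, r.apply(d)
def wpl(px,p,r,z):
    c,d=wray(px,p,r);return c+d*(z-c[2])/d[2]
def wproj(X,p,r):
    t=r.inv().apply(X-p);c=np.linalg.inv(HE)@np.r_[t,1];u=KW@c[:3];return u[:2]/u[2]
E
python3 - <<'E'
from h import *
zl=.866*Z-.5*BX
k=np.array([.5782,.2555,.060])
H=HE;K=KW
p,r,s=cur();print(p);pm=np.array([.579,.2075,.1462])
for P in (pm,p):
 for px,off in (((319.6,250.4),.015),((318.9,230.9),-.015)):
    d=H[:3,:3]@np.linalg.inv(K)@np.r_[px,1];c=H[:3,3]
    X0=r.inv().apply(k+off*zl-P)
    X=c+d*(X0[1]-c[1])/d[1]
    print("obs",X, "knob",r.apply(X)+P-off*zl)
E
```

```text
[0.5767 0.208  0.1475]
obs [-0.001   0.0836 -0.0002] knob [0.574  0.2576 0.0615]
obs [-0.0036  0.1136 -0.0006] knob [0.5736 0.26   0.0628]
obs [-0.0008  0.0843 -0.0002] knob [0.5717 0.2584 0.062 ]
obs [-0.0034  0.1143 -0.0006] knob [0.5713 0.2607 0.0634]
```

Emit:
send_rows:
  motion:
    - [[0,-0.04,0,-0.02,0.9,0,0],[0,-0.04,0,-0.02,0.9,0,0],[0,-0.04,0,-0.02,0.9,0,0],[0,-0.04,0,-0.02,0.9,0,0],[0,-0.04,0,-0.02,0.9,0,0]]

```text
clock: 2.85
tool_pos: [0.5689, 0.2579, 0.0741]
eef_rot: [-0.383, 0.592, -0.32, 0.633]
contact_force: [-0.4, -0.2, 0.5]
opening: 0.5
```

```bash
python3 - <<'E'
from h import *
plan(n=0)
snap("wrist","w3");plan(n=0)
snap("scene","s3",(370,150,460,260),5)
E
```

```text
clock 2.85 p [0.5689 0.2579 0.0741] F [-0.4242 -0.1504  0.4529] op 0.50 turn deg [0. 0. 0.]
clock 2.90 p [0.5667 0.2597 0.0716] F [-0.2043  1.6826 -0.4119] op 0.50 turn deg [0. 0. 0.]
```

View pics/w3.png

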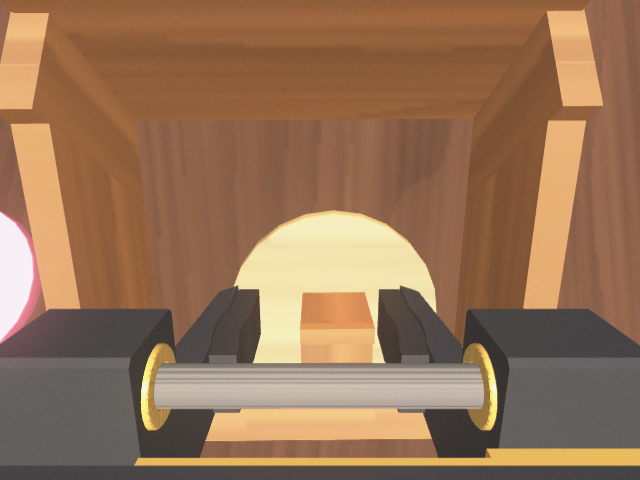

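View pics/s3.png

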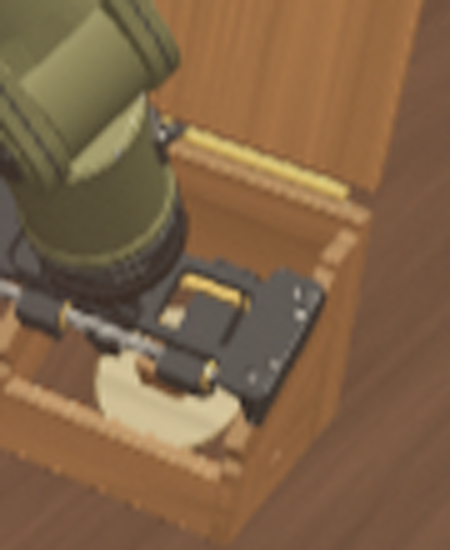

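Emit:
send_rows:
  motion:
    - [[0,0,0,0.15,0.1,0.15,0],[0,0,0,0.15,0.1,0.15,0],[0,0,0,0,0.1,0,0],[0,0,0,0,0,0,0],[0,0,0,0,0,0,0]]

```text
clock: 3.37
tool_pos: [0.5764, 0.2552, 0.066]
eef_rot: [-0.382, 0.593, -0.32, 0.632]
contact_force: [-0.2, 1.0, 0.4]
opening: 0.497
```

```bash
python3 - <<'E'
from h import *
plan(n=0)
snap("wrist","w4");plan(n=0)
E
```

```text
clock 3.37 p [0.5764 0.2552 0.066 ] F [-0.157   0.9804  0.4029] op 0.50 turn deg [0. 0. 0.]
clock 3.42 p [0.5763 0.2553 0.0659] F [-0.5303  0.1669  0.3229] op 0.49 turn deg [0. 0. 0.]
```

View pics/w4.png

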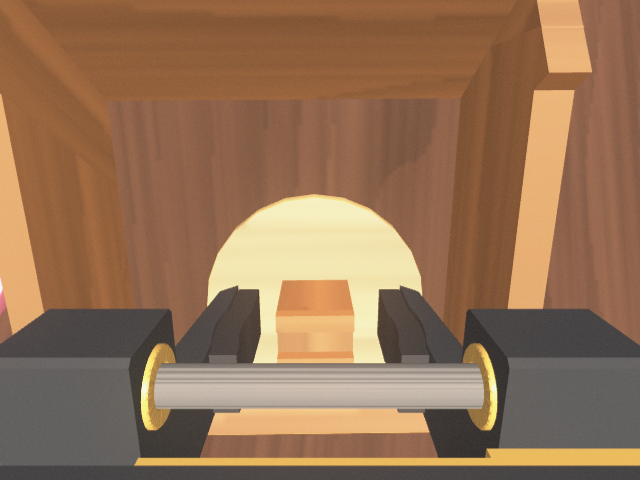

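Emit:
send_rows:
  motion:
    - [[0,0,0,0,0.15,0,0],[0,0,0,0,0,0,1],[0,0,0,0,0,0,1],[0,0,0,0,0,0,1],[0,0,0,0,0,0,1]]
  force: 35

```text
clock: 3.83
tool_pos: [0.5752, 0.2557, 0.0647]
eef_rot: [-0.383, 0.593, -0.32, 0.632]
contact_force: [-3.0, -9.4, 16.5]
opening: 0.27
```

Emit:
send_rows:
  motion:
    - [[0,0,0,0,0,0,1],[0,0,0,0,-0.2,0,1],[0,0,0,0,-0.5,0,1],[0,0,0,0,-0.8,0,1],[0,0,0,0,-1,0,1]]

```text
clock: 4.25
tool_pos: [0.5772, 0.2326, 0.1058]
eef_rot: [-0.383, 0.593, -0.319, 0.632]
contact_force: [0.8, 0.1, -1.3]
opening: 0.268
```

```bash
python3 - <<'E'
from h import *
plan(n=0)
snap("wrist","w5");plan(n=0)
E
```

```text
clock 4.25 p [0.5772 0.2326 0.1058] F [ 0.7998  0.1182 -1.2937] op 0.27 turn deg [0. 0. 0.]
clock 4.30 p [0.5802 0.2299 0.109 ] F [ 0.5452 -1.5511 -0.1823] op 0.27 turn deg [0. 0. 0.]
```

View pics/w5.png

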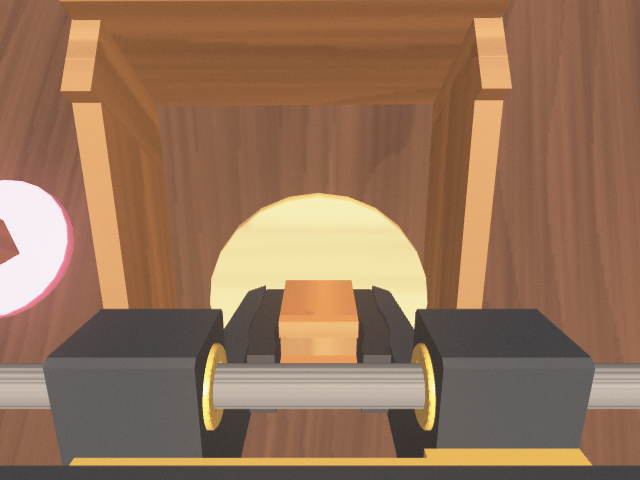

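```bash
python3 - <<'E'
from h import *
p,r,s=cur()
plan((.58,.20,.20),None,5)
t=Ro.from_matrix(frame(-Z,-CY))
rv=(r.inv()*t).as_rotvec();print(np.degrees(rv))
n=14;a=np.array([.58,.20,.20]);b=np.array([.558,-.0875,.235])
for i in range(n):
    ri=r*Ro.from_rotvec(rv*i/n);print(np.round(np.r_[rv/n/.08,ri.inv().apply((b-a)/n)/.02],2).tolist())
E
```

```text
clock 4.30 p [0.5802 0.2299 0.109 ] F [ 0.5452 -1.5511 -0.1823] op 0.27 turn deg [0. 0. 0.]
[0.0, 0.0, 0.0, -0.2, -0.94, -0.03]
[0.0, 0.0, 0.0, -0.2, -0.94, -0.03]
[0.0, 0.0, 0.0, -0.2, -0.94, -0.03]
[0.0, 0.0, 0.0, -0.2, -0.94, -0.03]
[0.0, 0.0, 0.0, -0.2, -0.94, -0.03]
[  2.0519   9.4621 -30.1939]
[0.03, 0.15, -0.47, 0.81, -0.62, -0.18]
[0.03, 0.15, -0.47, 0.84, -0.59, -0.17]
[0.03, 0.15, -0.47, 0.86, -0.56, -0.16]
[0.03, 0.15, -0.47, 0.88, -0.52, -0.15]
[0.03, 0.15, -0.47, 0.9, -0.49, -0.14]
[0.03, 0.15, -0.47, 0.92, -0.46, -0.12]
[0.03, 0.15, -0.47, 0.94, -0.42, -0.11]
[0.03, 0.15, -0.47, 0.96, -0.39, -0.1]
[0.03, 0.15, -0.47, 0.97, -0.35, -0.09]
[0.03, 0.15, -0.47, 0.99, -0.31, -0.08]
[0.03, 0.15, -0.47, 1.0, -0.28, -0.06]
[0.03, 0.15, -0.47, 1.01, -0.24, -0.05]
[0.03, 0.15, -0.47, 1.02, -0.2, -0.04]
[0.03, 0.15, -0.47, 1.02, -0.16, -0.03]
```

Emit:
send_rows:
  motion:
    - [[0,0,0,-0.2,-0.94,-0.03,1],[0,0,0,-0.2,-0.94,-0.03,1],[0,0,0,-0.2,-0.94,-0.03,1],[0,0,0,-0.2,-0.94,-0.03,1],[0,0,0,-0.1,-0.94,-0.03,1]]

```text
clock: 4.72
tool_pos: [0.578, 0.2001, 0.1969]
eef_rot: [-0.383, 0.592, -0.32, 0.633]
contact_force: [-0.4, 1.4, -1.1]
opening: 0.267
```

Emit:
send_rows:
  motion:
    - [[0.03,0.15,-0.47,0.81,-0.62,-0.18,1],[0.03,0.15,-0.47,0.84,-0.59,-0.17,1],[0.03,0.15,-0.47,0.86,-0.56,-0.16,1],[0.03,0.15,-0.47,0.88,-0.52,-0.15,1],[0.03,0.15,-0.47,0.9,-0.49,-0.14,1]]

```text
clock: 5.13
tool_pos: [0.5704, 0.0964, 0.2086]
eef_rot: [-0.423, 0.571, -0.394, 0.583]
contact_force: [0.8, -0.9, -2.0]
opening: 0.269
```

Emit:
send_rows:
  motion:
    - [[0.03,0.15,-0.47,0.92,-0.46,-0.12,1],[0.03,0.15,-0.47,0.94,-0.42,-0.11,1],[0.03,0.15,-0.47,0.96,-0.39,-0.1,1],[0.03,0.15,-0.47,0.97,-0.35,-0.09,1],[0.03,0.15,-0.47,0.99,-0.31,-0.08,1]]

```text
clock: 5.55
tool_pos: [0.5628, -0.0061, 0.221]
eef_rot: [-0.46, 0.543, -0.462, 0.529]
contact_force: [-0.3, 0.1, -1.6]
opening: 0.269
```

```bash
python3 - <<'E'
from h import *
plan((.558,-.0875,.235),frame(-Z,-CY),5)
E
```

```text
clock 5.55 p [ 0.5628 -0.0061  0.221 ] F [-0.2724  0.1049 -1.5904] op 0.27 turn deg [ 0.9252  2.7134 -8.5899]
[0.04, 0.12, -0.37, 0.78, -0.26, -0.04]
[0.04, 0.12, -0.37, 0.79, -0.24, -0.03]
[0.04, 0.12, -0.37, 0.8, -0.21, -0.02]
[0.04, 0.12, -0.37, 0.81, -0.19, -0.01]
[0.04, 0.12, -0.37, 0.81, -0.16, -0.0]
```

Emit:
send_rows:
  motion:
    - [[0.04,0.12,-0.37,0.78,-0.26,-0.04,1],[0.04,0.12,-0.37,0.78,-0.24,-0.03,1],[0.04,0.12,-0.37,0.78,-0.21,-0.02,1],[0.04,0.12,-0.37,0.75,-0.19,-0.01,1],[0.04,0.12,-0.37,0.75,-0.16,0,1]]

```text
clock: 5.97
tool_pos: [0.5582, -0.0842, 0.2348]
eef_rot: [-0.483, 0.517, -0.515, 0.484]
contact_force: [0.4, -0.5, -1.5]
opening: 0.263
```

Emit:
send_rows:
  motion:
    - [[0,0,0,0,0,0,1],[0,0,0,0,0,0,1],[0,0,0,0,0,0,1],[0,0,0,0,0,0,1],[0,0,0,0,0,0,1]]

```text
clock: 6.38
tool_pos: [0.5583, -0.083, 0.2347]
eef_rot: [-0.483, 0.517, -0.514, 0.485]
contact_force: [0.6, -0.4, -1.0]
opening: 0.275
```

```bash
python3 - <<'E'
from h import *
plan((.558,-.0875,.235),frame(-Z,-CY),1)
snap("wrist","w6")
snap("top","t6",(280,150,420,270),5)
snap("scene","s6",(250,200,380,340),4)
plan((.558,-.0875,.235),frame(-Z,-CY),1)
E
```

```text
clock 6.38 p [ 0.5583 -0.083   0.2347] F [ 0.608  -0.4199 -0.9876] op 0.28 turn deg [ 0.0488  0.0239 -0.259 ]
[0.01, 0.01, -0.06, 0.22, -0.01, -0.0]
clock 6.53 p [ 0.5583 -0.0835  0.2349] F [ 0.8909  0.0373 -0.966 ] op 0.27 turn deg [ 0.0339 -0.0076 -0.2231]
[0.01, -0.0, -0.05, 0.2, -0.01, -0.0]
```

View pics/w6.png

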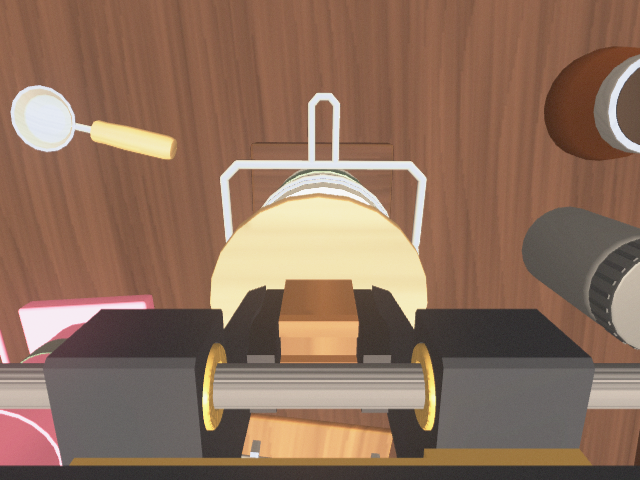

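View pics/t6.png

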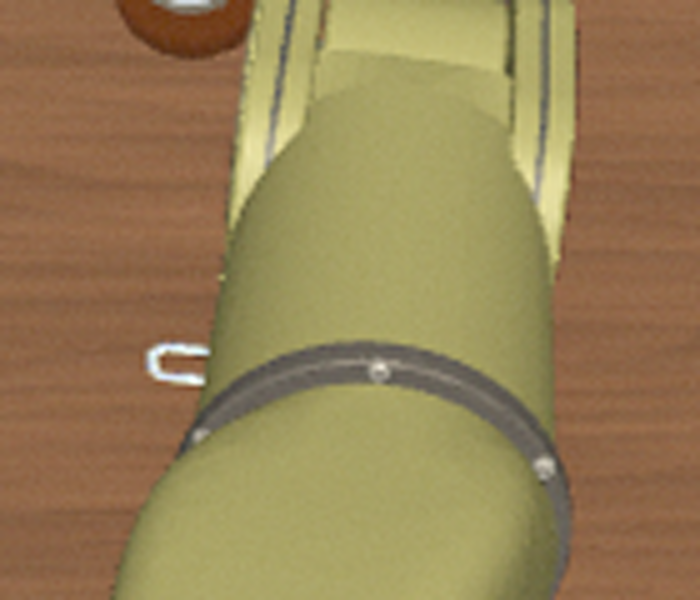

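View pics/s6.png

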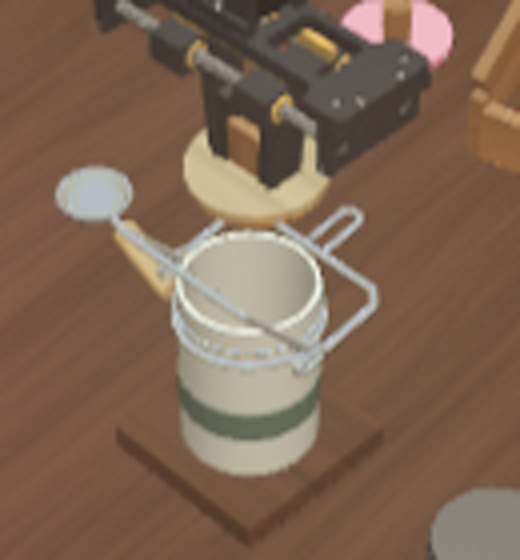

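```bash
python3 - <<'E'
from h import *
p,r,s=cur()
for z in (.12,.128):
  a=wpl((323.5,165),p,r,z);b=wpl((323.5,98),p,r,z+.003);print(z,a,b,"mouth from bar",a-.0525*CX,"from loop",b-.091*CX)
  l=wpl((240,163.5),p,r,z);m=wpl((412,165),p,r,z);print("bar dir",np.degrees(np.arctan2(m[1]-l[1],m[0]-l[0])))
  l=wpl((222,190),p,r,z);m=wpl((427,190),p,r,z);print(l,m,np.linalg.norm(l-m))
print("mouth scene",onz("scene",crop((248,284),(250,200),4),.138))
print("block back top edge",wpl((252,143),p,r,.02),wpl((393,144),p,r,.02))
print("top mouth", onz("top",crop((361,275),(290,180),6),.138))
m=np.array([.558,-.0895,.138])
for th in np.linspace(0,2*np.pi,4,endpoint=False):
  print(proj("scene",m+.041*np.array([np.cos(th),np.sin(th),0])),end='')
# disc top ellipse: lid in hand
E
python3 - <<'E'
import cv2,numpy as np
im=cv2.imread('pics/t6_full.png')
t=cv2.imread('pics/top0.png');c=t[195:260,325:375].astype(int)
E
```

```text
0.12 [ 0.563 -0.041  0.12 ] [ 0.5652 -0.0047  0.123 ] mouth from bar [ 0.5596 -0.0934  0.12  ] from loop [ 0.5593 -0.0955  0.123 ]
bar dir -4.110507643817146
[ 0.5032 -0.0517  0.12  ] [ 0.6222 -0.0592  0.12  ] 0.11928393227702075
0.128 [ 0.563  -0.0401  0.128 ] [ 0.565 -0.005  0.131] mouth from bar [ 0.5596 -0.0925  0.128 ] from loop [ 0.5592 -0.0958  0.131 ]
bar dir -4.110507643817141
[ 0.5051 -0.0505  0.128 ] [ 0.6203 -0.0577  0.128 ] 0.11542008565898076
mouth scene [ 0.5607 -0.093   0.138 ]
block back top edge [ 0.5078 -0.0307  0.02  ] [ 0.6195 -0.0386  0.02  ]
top mouth [ 0.5555 -0.0881  0.138 ]
[325.5829 277.7385][323.5824 259.8416][298.3058 260.9892][299.4913 278.9705]
```

Emit:
send_rows:
  motion:
    - [[0,0.1,-0.05,0.2,0,0.06,1],[0,0,0,0.2,0.5,0,1],[0,0,0,0,1,0,1],[0,0,0,0,1,0,1],[0,0,0,0,0.3,0,1]]

```text
clock: 6.95
tool_pos: [0.5571, -0.0922, 0.1761]
eef_rot: [-0.483, 0.519, -0.517, 0.48]
contact_force: [-0.3, 0.3, -1.8]
opening: 0.269
```

Emit:
send_rows:
  motion:
    - [[0,0,0,0,0,0,1],[0,0,0,0,0,0,1],[0,0,0,0,0,0,1],[0,0,0,0,0,0,1],[0,0,0,0,0,0,1]]

```text
clock: 7.37
tool_pos: [0.5595, -0.092, 0.1799]
eef_rot: [0.481, -0.517, 0.518, -0.482]
contact_force: [-1.0, -0.7, -0.6]
opening: 0.268
```

```bash
sed -i 's/CX=np.array(\[.064,.998,0\])/CX=np.array([.0715,.9974,0])/' h.py; python3 - <<'E'
from h import *
plan((.5595,-.0915,.175),frame(-Z,-CY),1)
snap("scene","s7",(250,200,380,340),4)
snap("wrist","w7")
E
```

```text
clock 7.37 p [ 0.5595 -0.092   0.1799] F [-1.0334 -0.7443 -0.6417] op 0.27 turn deg [-0.0812 -0.0608  0.0336]
[-0.02, -0.01, 0.01, -0.03, 0.25, -0.0]
```

View pics/s7.png

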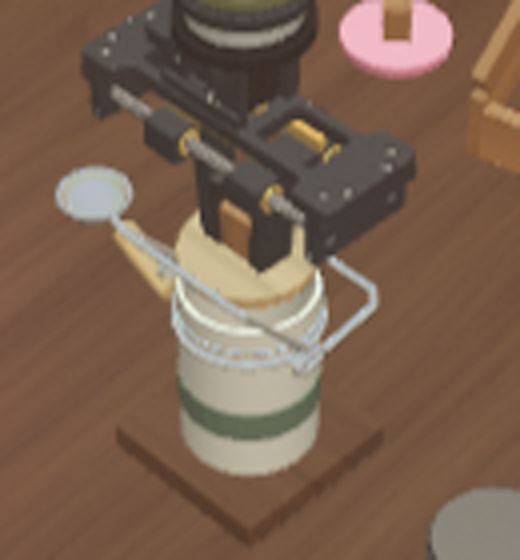

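View pics/w7.png

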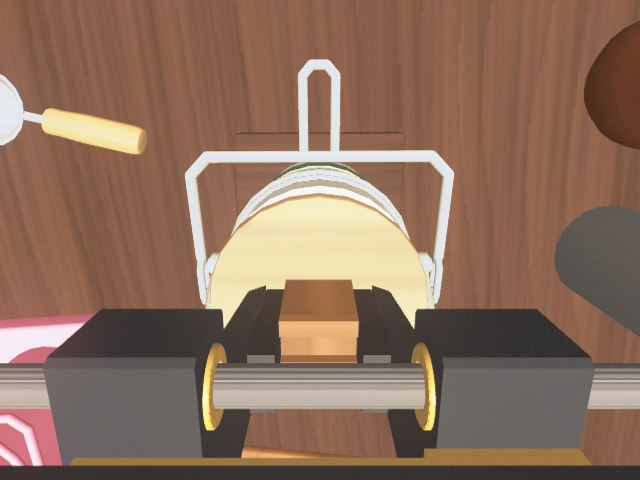

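```bash
python3 - <<'E'
from h import *
p,r,s=cur();print(p)
for z in (.122,.128):
  a=wpl((319.5,156),p,r,z);b=wpl((319.5,62),p,r,z+.003);print(z,a,b,"mouth from bar",a-.0525*CX,"from loop",b-.091*CX)
  l=wpl((188,172),p,r,z);m=wpl((452,172),p,r,z);print(l,m,np.linalg.norm(l-m))
a=wpl((236,135),p,r,.02);b=wpl((405,135),p,r,.02);print("block back",a,b,np.linalg.norm(a-b),(a+b)/2-.0575*CX)
print("lugs",wpl((212,262),p,r,.12),wpl((426,262),p,r,.12))
# canister rim visible back at row ~? 
E
```

```text
[ 0.5592 -0.092   0.1796]
0.122 [ 0.5627 -0.0397  0.122 ] [ 0.5654 -0.0019  0.125 ] mouth from bar [ 0.5589 -0.092   0.122 ] from loop [ 0.5589 -0.0926  0.125 ]
[ 0.5043 -0.0424  0.122 ] [ 0.6206 -0.0508  0.122 ] 0.11654219929132709
0.128 [ 0.5627 -0.0391  0.128 ] [ 0.5653 -0.0025  0.131 ] mouth from bar [ 0.559  -0.0915  0.128 ] from loop [ 0.5588 -0.0933  0.131 ]
[ 0.5062 -0.0418  0.128 ] [ 0.6187 -0.0499  0.128 ] 0.11285041906985417
block back [ 0.5081 -0.0311  0.02  ] [ 0.6199 -0.0391  0.02  ] 0.11212940916599273 [ 0.5599 -0.0925  0.02  ]
lugs [ 0.5084 -0.0855  0.12  ] [ 0.6095 -0.0928  0.12  ]
```

Emit:
send_rows:
  motion:
    - [[0,0,0,0,0.15,0,1],[0,0,0,0,0.15,0,1],[0,0,0,0,0.15,0,1],[0,0,0,0,0.1,0,1],[0,0,0,0,0.1,0,1]]

```text
clock: 7.88
tool_pos: [0.5588, -0.092, 0.1656]
eef_rot: [-0.482, 0.518, -0.518, 0.481]
contact_force: [-0.6, -0.9, -0.4]
opening: 0.266
```

```bash
python3 - <<'E'
from h import *
snap("scene","s8",(250,200,380,340),4)
plan((.5595,-.0915,.166),frame(-Z,-CY),1)
E
```

```text
clock 7.93 p [ 0.5586 -0.0919  0.1653] F [ 0.379  -0.0129 -1.2429] op 0.27 turn deg [ 0.0857 -0.057   0.0253]
[0.02, -0.01, 0.01, -0.02, -0.04, 0.05]
```

View pics/s8.png

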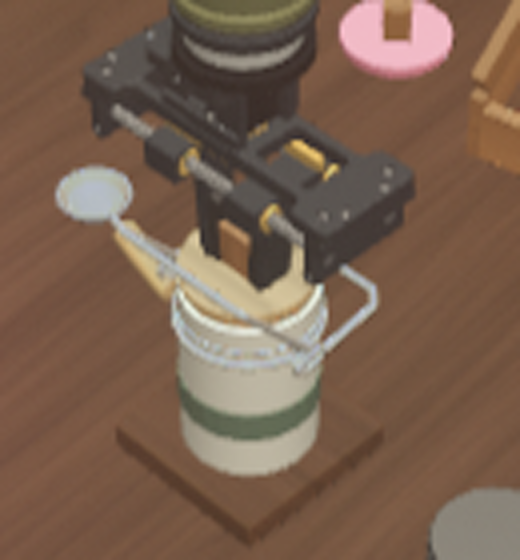

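Emit:
send_rows:
  motion:
    - [[0,0,0,0,0.08,0,1],[0,0,0,0,0.08,0,1],[0,0,0,0,0,0,1],[0,0,0,0,0,0,1],[0,0,0,0,0,0,1]]

```text
clock: 8.35
tool_pos: [0.559, -0.092, 0.1629]
eef_rot: [0.482, -0.518, 0.518, -0.481]
contact_force: [1.0, 0.5, -0.2]
opening: 0.27
```

Emit:
send_rows:
  motion:
    - [[0,0,0,0,0.08,0,1],[0,0,0,0,0.08,0,1],[0,0,0,0,0,0,1],[0,0,0,0,0,0,1],[0,0,0,0,0,0,1]]

```text
clock: 8.77
tool_pos: [0.5592, -0.0912, 0.1606]
eef_rot: [0.481, -0.518, 0.518, -0.482]
contact_force: [-2.1, 2.1, 7.9]
opening: 0.267
```

Emit:
send_rows:
  motion:
    - [[0,0,0,0,0,0,0.1],[0,0,0,0,0,0,0.1],[0,0,0,0,0,0,0.1],[0,0,0,0,-0.3,0,0.1],[0,0,0,0,-1,0,0.1]]

```text
clock: 9.18
tool_pos: [0.5561, -0.0917, 0.1834]
eef_rot: [-0.484, 0.52, -0.516, 0.479]
contact_force: [0.4, -0.1, -0.7]
opening: 0.451
```

Emit:
send_rows:
  motion:
    - [[0,0,0,0,-1,0,0.1],[0,0,0,0,-1,0,0.1],[0,0,0,0,-1,0,0.1],[0,0,0,-0.8,-1,0,0.3],[0,0,0,-0.8,0,0,0.3]]

```text
clock: 9.6
tool_pos: [0.5621, -0.0615, 0.2689]
eef_rot: [0.48, -0.517, 0.52, -0.481]
contact_force: [1.2, 1.7, -0.0]
opening: 0.353
```

```bash
python3 - <<'E'
from h import *
plan(n=0)
snap("wrist","w9")
snap("scene","s9",(250,200,380,340),4)
plan(n=0)
E
```

```text
clock 9.60 p [ 0.5621 -0.0615  0.2689] F [ 1.1687  1.6796 -0.0115] op 0.35 turn deg [0. 0. 0.]
clock 9.70 p [ 0.5609 -0.057   0.266 ] F [ 0.9488  0.5873 -0.3294] op 0.35 turn deg [0. 0. 0.]
```

View pics/w9.png

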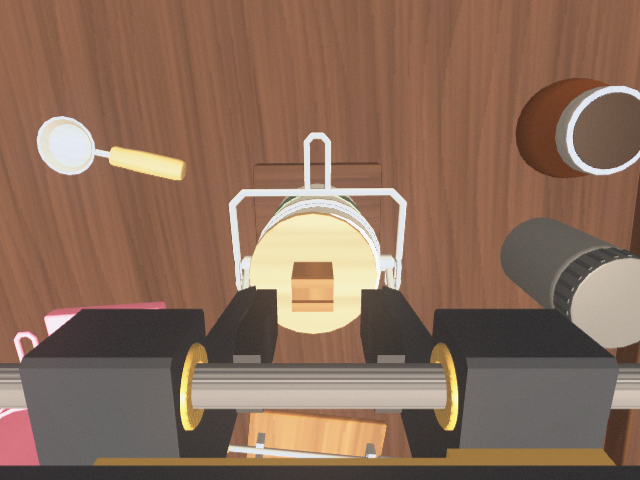

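View pics/s9.png

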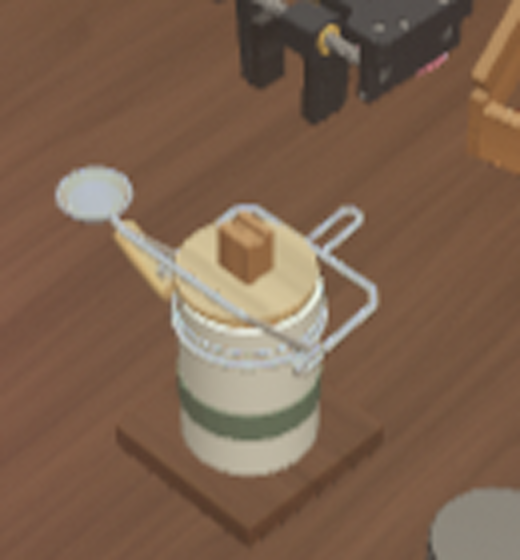

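```bash
python3 - <<'E'
from h import *
a=cv2.imread("pics/w9.png")[180:340,220:410];cv2.imwrite("pics/w9c.png",cv2.resize(a,None,fx=4,fy=4,interpolation=cv2.INTER_CUBIC))
a=cv2.imread("pics/s9_full.png")[245:300,285:340];cv2.imwrite("pics/s9c.png",cv2.resize(a,None,fx=10,fy=10,interpolation=cv2.INTER_CUBIC))
E
```

```text
(no output)
```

View pics/w9c.png

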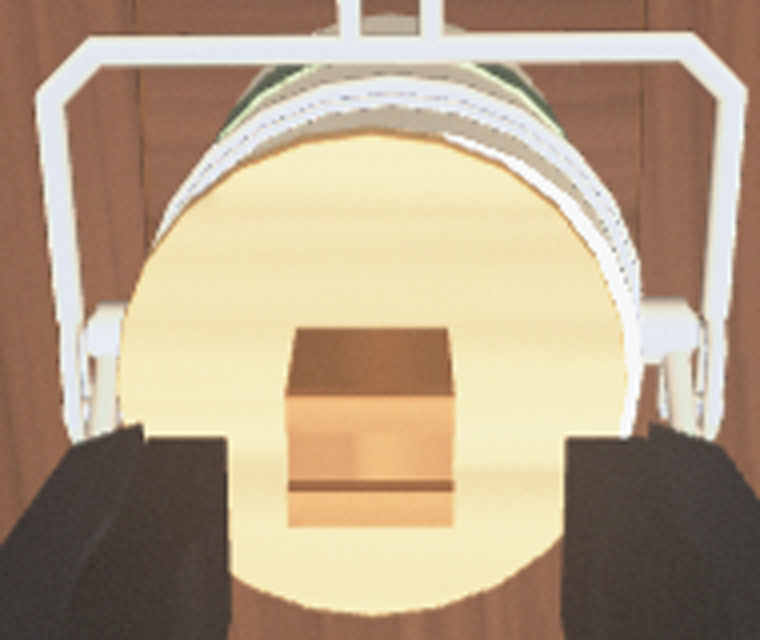

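View pics/s9c.png

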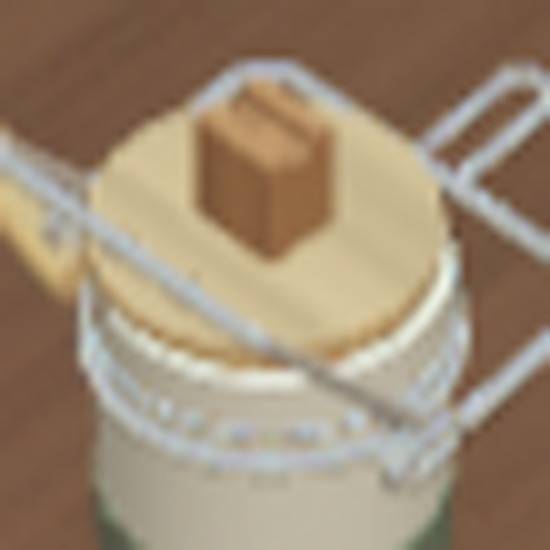

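```bash
python3 - <<'E'
from h import *
plan(n=0)
snap("wrist","w10",(220,180,410,340),4)
p,r,s=cur();print(p)
snap("top","t10",(290,180,410,280),6)
E
```

```text
clock 9.70 p [ 0.5609 -0.057   0.266 ] F [ 0.9488  0.5873 -0.3294] op 0.35 turn deg [0. 0. 0.]
[ 0.5603 -0.059   0.2653]
```

View pics/w10.png

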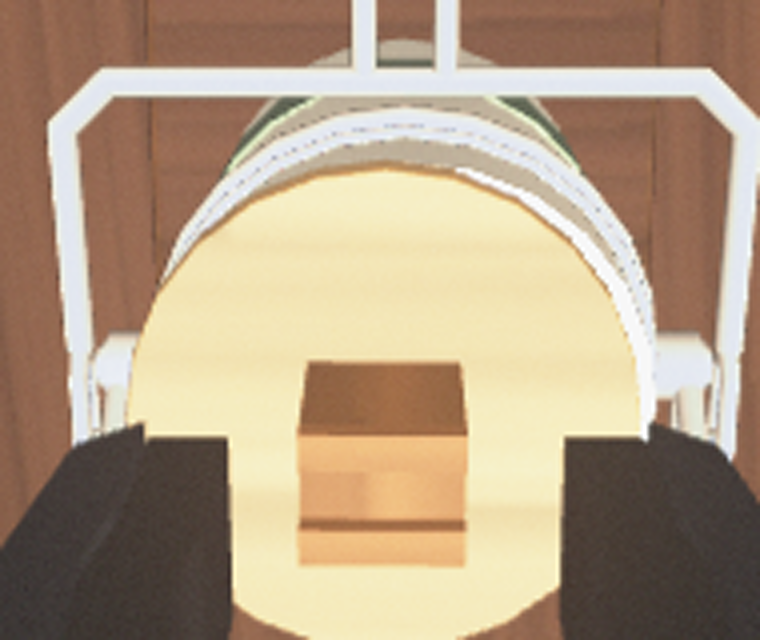

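View pics/t10.png

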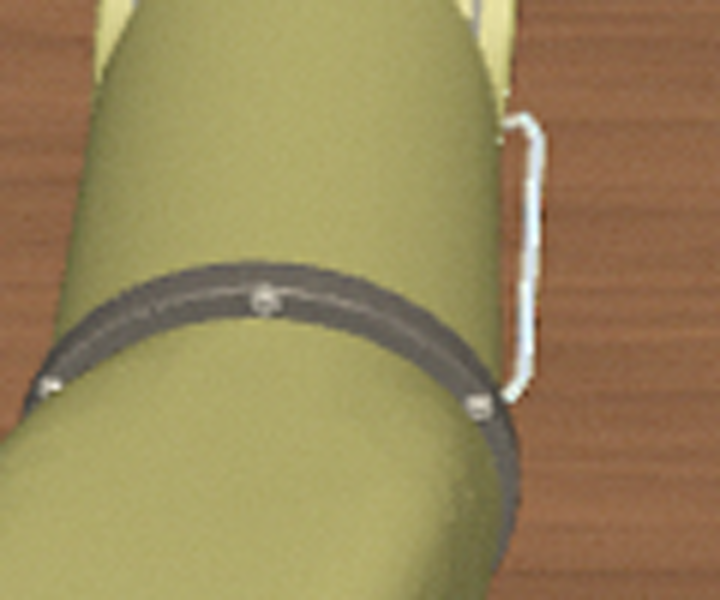

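```bash
python3 - <<'E'
from h import *
p=np.array([.5606,-.058,.2655]);_,r,_=cur()
c=lambda u,v:crop((u,v),(220,180),4)
print("knob top",wpl(c(382,500),p,r,.176))
print("lugs mid",(wpl(c(118,360),p,r,.118)+wpl(c(690,360),p,r,.118))/2)
print("block",(wpl(c(150,12),p,r,.02)+wpl(c(658,12),p,r,.02))/2)
print("bar",wpl(c(405,82),p,r,.125))
E
```

```text
knob top [ 0.5553 -0.0908  0.176 ]
lugs mid [ 0.5584 -0.0914  0.118 ]
block [ 0.5617 -0.0458  0.02  ]
bar [ 0.5621 -0.0412  0.125 ]
```

Emit:
send_rows:
  motion:
    - [[0,0,0,0.8,0,-0.1,0.1],[0,0,0,0.85,0.2,0,0.1],[0,0,0,0,1,0,0.1],[0,0,0,0,1,0,0.1],[0,0,0,0,1,0,0.1]]

```text
clock: 10.22
tool_pos: [0.5556, -0.0951, 0.2002]
eef_rot: [-0.482, 0.519, -0.518, 0.48]
contact_force: [-0.2, 0.0, 0.6]
opening: 0.449
```

Emit:
send_rows:
  motion:
    - [[0,0,0,0,1,0,0.1],[0,0,0,0,0.8,0,0.1],[0,0,0,0,0,0,0.1],[0,0,0,0,0,0,0.1],[0,0,0,0,0,0,0.1]]

```text
clock: 10.63
tool_pos: [0.5566, -0.0938, 0.1659]
eef_rot: [0.482, -0.518, 0.518, -0.481]
contact_force: [0.2, -0.5, 0.5]
opening: 0.449
```

```bash
python3 - <<'E'
from h import *
plan(n=0)
snap("wrist","w11")
plan((.5584,-.091,.165),frame(-Z,-CY),1)
E
```

```text
clock 10.63 p [ 0.5566 -0.0938  0.1659] F [ 0.161  -0.4607  0.5161] op 0.45 turn deg [0. 0. 0.]
clock 10.68 p [ 0.5569 -0.0936  0.1663] F [-0.297   0.2483 -0.1256] op 0.45 turn deg [-0.0092 -0.1101  0.0577]
[-0.0, -0.02, 0.01, -0.13, 0.07, 0.06]
```

View pics/w11.png

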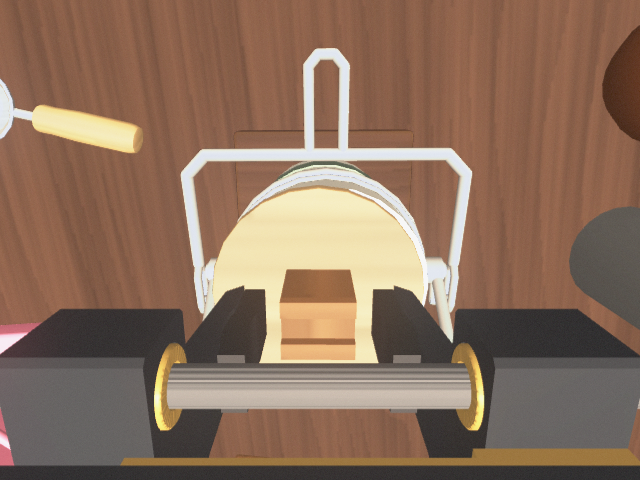

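Emit:
send_rows:
  motion:
    - [[0,0,0,0,0,0,1],[0,0,0,0,0,0,1],[0,0,0,0,0,0,1],[0,0,0,0,0,0.07,1],[0,0,0,0,0,0.07,1]]
  force: 10

```text
clock: 11.1
tool_pos: [0.5586, -0.0931, 0.1663]
eef_rot: [-0.482, 0.518, -0.517, 0.481]
contact_force: [-3.2, 0.7, 6.9]
opening: 0.27
```

Emit:
send_rows:
  motion:
    - [[0,0,0,0,0,0,1],[0,0,0,0,0,0,1],[0,0,0,0,0,0,1],[0,0,0,0,0,0,0.1],[0,0,0,0,0,0,0.1]]

```text
clock: 11.52
tool_pos: [0.5599, -0.093, 0.1658]
eef_rot: [0.482, -0.518, 0.518, -0.481]
contact_force: [-0.2, -0.1, -0.4]
opening: 0.398
```

Emit:
send_rows:
  motion:
    - [[0,0,0,0,0,0,0.1],[0,0,0,0,0,0,0.1],[0,0,0,0,-0.5,0,0.1],[0,0,0,0,-0.8,0,0.1],[0,0,0,0,-0.8,0,0.1]]

```text
clock: 11.93
tool_pos: [0.5594, -0.093, 0.2083]
eef_rot: [-0.482, 0.518, -0.518, 0.481]
contact_force: [0.1, 0.6, 1.1]
opening: 0.447
```

```bash
python3 - <<'E'
from h import *
plan(n=0)
snap("wrist","w12")
plan((.5584,-.091,.165),frame(-Z,-CY),1)
E
```

```text
clock 11.93 p [ 0.5594 -0.093   0.2083] F [0.0706 0.6325 1.0591] op 0.45 turn deg [0. 0. 0.]
clock 11.98 p [ 0.5614 -0.0934  0.2116] F [ 1.0914 -1.192   0.947 ] op 0.45 turn deg [-0.2682 -0.0776  0.0444]
[-0.06, -0.02, 0.01, -0.11, 2.33, -0.17]
```

View pics/w12.png

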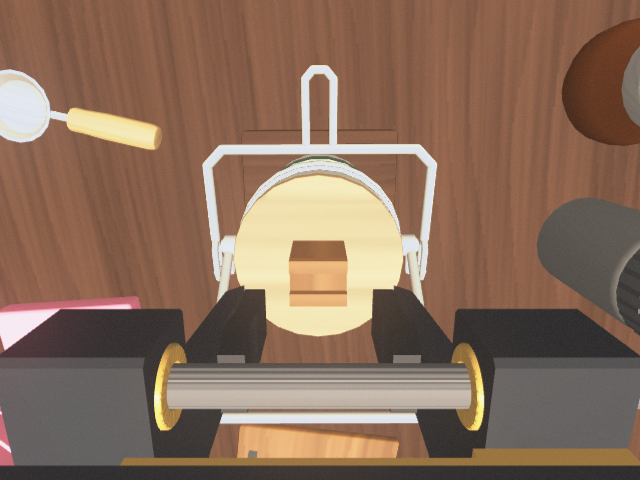

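Emit:
send_rows:
  motion:
    - [[0,0,0,-0.82,0,0,0.1],[0,0,0,-0.82,0,0,0.1],[0,0,0,-0.82,0,0,0.1],[0,0,0,-0.82,0.3,0,0.1],[0,0,0,-0.82,1,0,0.1]]

```text
clock: 12.4
tool_pos: [0.5679, -0.0106, 0.1839]
eef_rot: [0.48, -0.516, 0.519, -0.483]
contact_force: [0.5, 0.0, -0.9]
opening: 0.452
```

Emit:
send_rows:
  motion:
    - [[0,0,0,0,1,0,0.1],[0,0,0,0,1,0,0.1],[0,0,0,0,0.5,0,0.1],[0,0,0,0,0,0,0.1],[0,0,0,0,0,0,0.1]]

```text
clock: 12.82
tool_pos: [0.5656, -0.0116, 0.1317]
eef_rot: [-0.482, 0.518, -0.518, 0.481]
contact_force: [-0.6, -0.4, 0.2]
opening: 0.448
```

```bash
python3 - <<'E'
from h import *
plan(n=0)
snap("wrist","w13")
snap("scene","s13",(270,180,400,320),4)
plan((.5648,-.0106,.125),frame(-Z,-CY),1)
E
```

```text
clock 12.82 p [ 0.5656 -0.0116  0.1317] F [-0.64   -0.4198  0.2456] op 0.45 turn deg [0. 0. 0.]
clock 12.92 p [ 0.5664 -0.0117  0.1327] F [ 0.6443 -0.9013  0.2367] op 0.45 turn deg [-0.0889 -0.0975  0.0294]
[-0.02, -0.02, 0.01, -0.05, 0.38, -0.08]
```

View pics/w13.png

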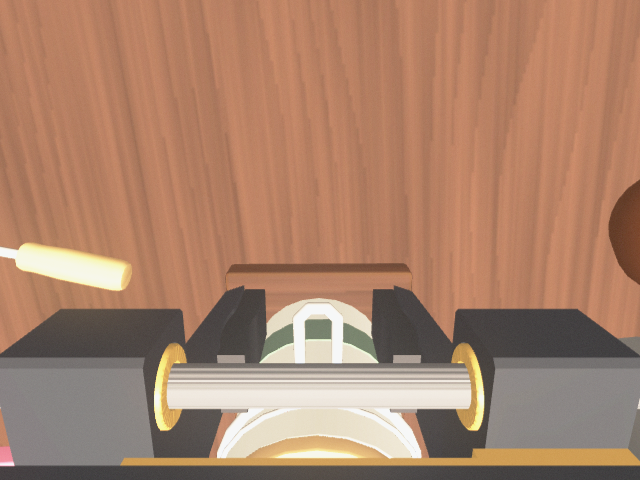

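View pics/s13.png

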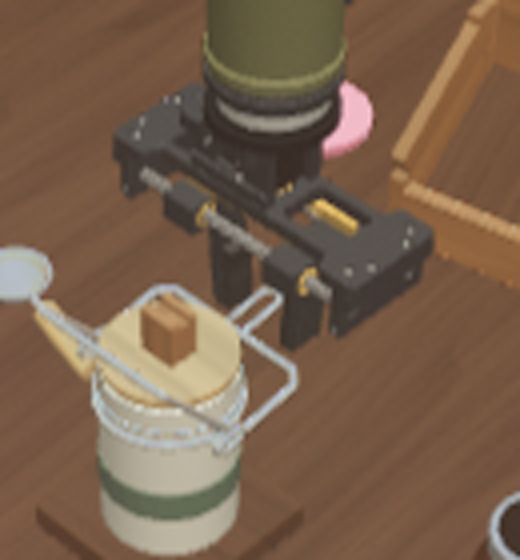

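Emit:
send_rows:
  motion:
    - [[0,0,0,0,0.05,0,1],[0,0,0,0,0,0,1],[0,0,0,0,0,0,1],[0,0,0,0,0,0,1],[0,0,0,0,0,0,1]]
  force: 12

```text
clock: 13.33
tool_pos: [0.5656, -0.0112, 0.1308]
eef_rot: [0.482, -0.518, 0.518, -0.481]
contact_force: [-0.0, -0.3, 1.1]
opening: 0.182
```

Emit:
send_rows:
  motion:
    - [[0,0,0,0.03,-0.29,0,1],[0,0,0,0.05,-0.29,0,1],[0,0,0,0.07,-0.28,0,1],[0,0,0,0.09,-0.28,0,1],[0,0,0,0.1,-0.27,0,1]]

```text
clock: 13.75
tool_pos: [0.5648, -0.0193, 0.1594]
eef_rot: [0.482, -0.518, 0.518, -0.481]
contact_force: [0.3, -3.5, -3.3]
opening: 0.187
```

```bash
python3 - <<'E'
from h import *
plan(n=0)
snap("scene","s14",(270,180,400,320),4)
snap("wrist","w14")
plan(n=0)
E
```

```text
clock 13.75 p [ 0.5648 -0.0193  0.1594] F [ 0.32   -3.458  -3.3439] op 0.19 turn deg [0. 0. 0.]
clock 13.85 p [ 0.565  -0.0194  0.1597] F [ 0.2898 -3.5921 -1.5365] op 0.18 turn deg [0. 0. 0.]
```

View pics/s14.png

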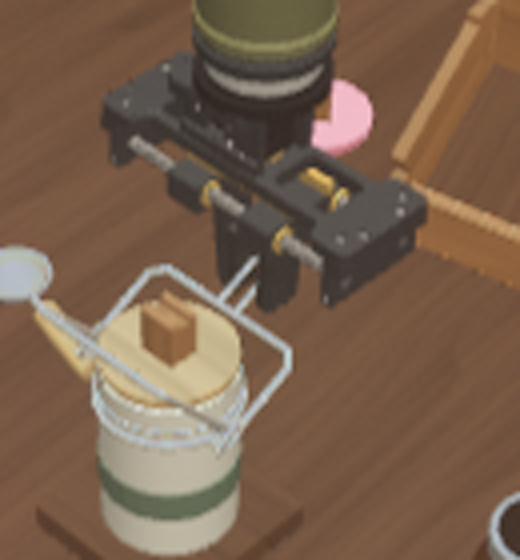

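View pics/w14.png

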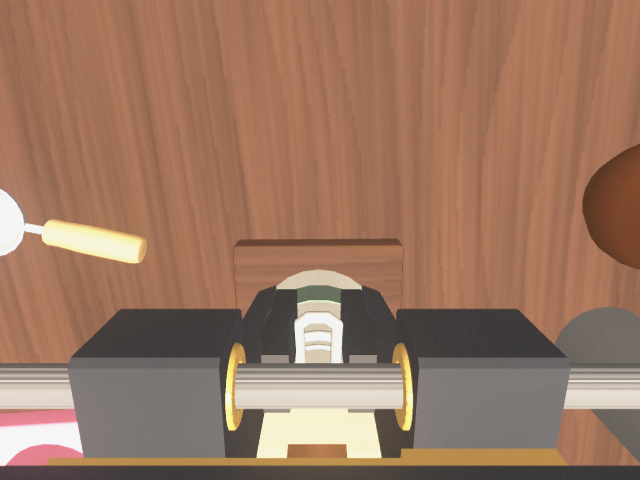

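Emit:
send_rows:
  motion:
    - [[0,0,0,0.13,-0.26,0,1],[0,0,0,0.14,-0.26,0,1],[0,0,0,0.16,-0.25,0,1],[0,0,0,0.17,-0.24,0,1],[0,0,0,0.19,-0.23,0,1]]

```text
clock: 14.27
tool_pos: [0.5637, -0.0343, 0.1839]
eef_rot: [-0.482, 0.518, -0.518, 0.481]
contact_force: [-0.7, -3.0, -5.8]
opening: 0.183
```

Emit:
send_rows:
  motion:
    - [[0,0,0,0.2,-0.22,0,1],[0,0,0,0.21,-0.2,0,1],[0,0,0,0.22,-0.19,0,1],[0,0,0,0.23,-0.18,0,1],[0,0,0,0.24,-0.17,0,1]]

```text
clock: 14.68
tool_pos: [0.5622, -0.0558, 0.2029]
eef_rot: [-0.482, 0.518, -0.518, 0.481]
contact_force: [0.7, -3.4, -8.2]
opening: 0.181
```

```bash
python3 - <<'E'
from h import *
plan(n=0)
snap("scene","s15",(250,180,380,320),4)
plan(n=0)
E
```

```text
clock 14.68 p [ 0.5622 -0.0558  0.2029] F [ 0.7445 -3.3738 -8.1977] op 0.18 turn deg [0. 0. 0.]
clock 14.73 p [ 0.5624 -0.0571  0.2036] F [-0.4351 -3.3527 -4.3407] op 0.18 turn deg [0. 0. 0.]
```

View pics/s15.png

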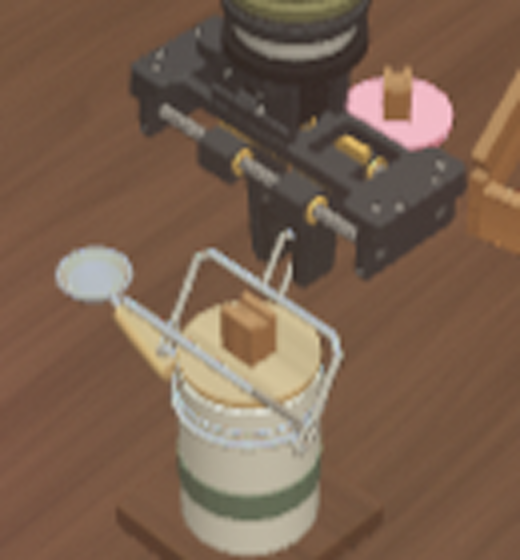

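Emit:
send_rows:
  motion:
    - [[0,0,0,0.25,-0.14,0,1],[0,0,0,0.26,-0.12,0,1],[0,0,0,0.27,-0.11,0,1],[0,0,0,0.27,-0.1,0,1],[0,0,0,0.27,-0.08,0,1]]

```text
clock: 15.15
tool_pos: [0.5604, -0.082, 0.2139]
eef_rot: [-0.482, 0.518, -0.518, 0.482]
contact_force: [0.8, -0.9, -7.8]
opening: 0.185
```

```bash
python3 - <<'E'
from h import *
plan(n=0)
snap("scene","s16",(270,220,350,300),7)
snap("wrist","w16")
plan(n=0)
E
```

```text
clock 15.15 p [ 0.5604 -0.082   0.2139] F [ 0.8127 -0.941  -7.8184] op 0.18 turn deg [0. 0. 0.]
clock 15.25 p [ 0.5605 -0.0829  0.2142] F [ 0.7234 -0.4204 -5.8883] op 0.19 turn deg [0. 0. 0.]
```

View pics/s16.png

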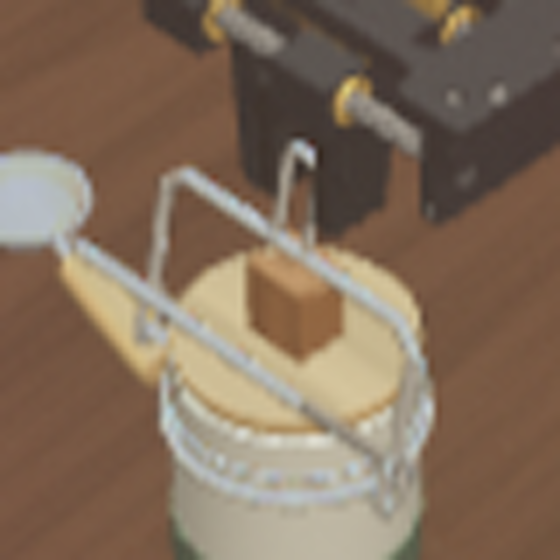

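View pics/w16.png

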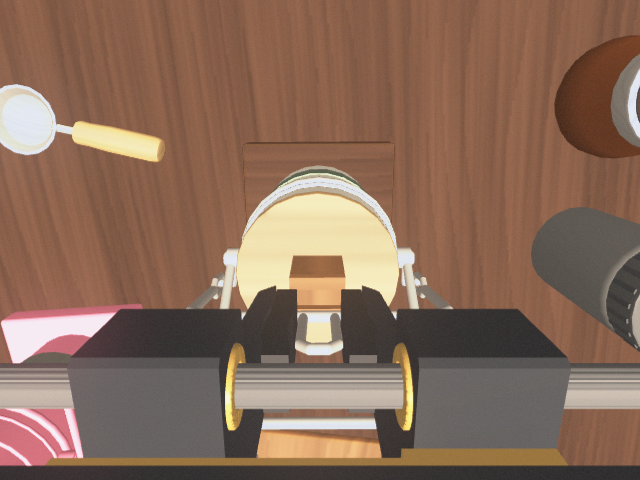

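```bash
python3 - <<'E'
from h import *
m=np.array([.559,-.0925,0])
p,r,s=cur()
for z in (.175,.18,.185,.19):
  a=onz("scene",crop((185,180),(270,220),7),z);b=onz("scene",crop((390,310),(270,220),7),z)
  w=wpl((320,316),p,r,z)
  print(z,(a-m)@CX,(b-m)@CX,(w-m)@CX)
  
for z in (.176,): # groove far edge
  print("knob far top edge wrist",(wpl((318,280),p,r,z)-m)@CX,(wpl((318,257),p,r,.15)-m)@CX)
# expected seat projection
for x in(-.004,0,.004,.008):print(x,wproj(m+np.array([0,0,.184])+x*CX,p,r),proj("scene",m+np.array([0,0,.184])+x*CX))
E
```

```text
0.175 0.005424898960718248 0.00929092581888436 -0.005462237218674368
0.18 0.0016861780890970303 0.005530740754032435 -0.0029904983103488676
0.185 -0.0020525427825241714 0.0017705556891801932 -0.0005187594020233953
0.19 -0.0057912636541452706 -0.001989629375671724 0.0019529795063021047
knob far top edge wrist 0.011836474441329627 0.013439026638985977
-0.004 [318.4911 322.5213] [309.8112 256.0534]
0 [318.477 313.777] [311.1133 255.1806]
0.004 [318.4628 304.9238] [312.4112 254.3106]
0.008 [318.4484 295.9598] [313.7049 253.4434]
```

```bash
python3 - <<'E'
from h import *
a=cv2.imread("pics/w16.png")[245:365,255:385];cv2.imwrite("pics/w16c.png",cv2.resize(a,None,fx=6,fy=5,interpolation=cv2.INTER_CUBIC))
E
```

```text
(no output)
```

View pics/w16c.png

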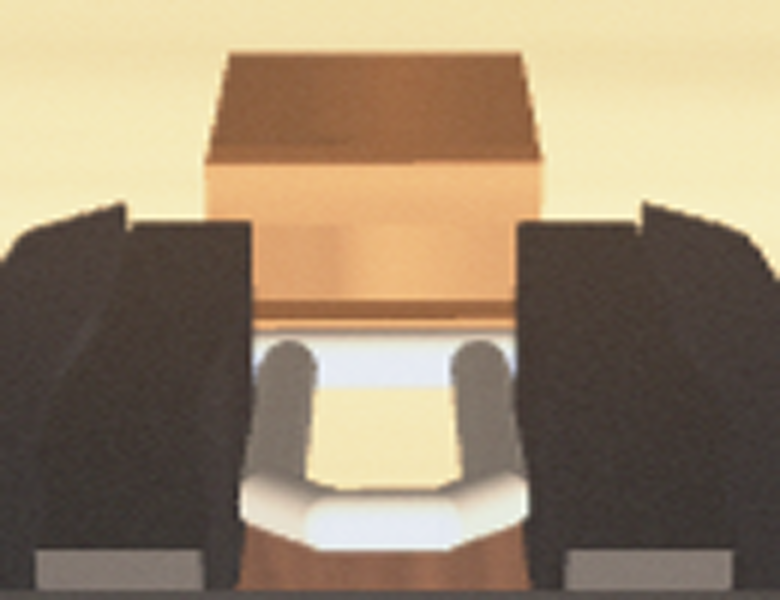

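```bash
python3 - <<'E'
from h import *
m=np.array([.559,-.0925,0])
p,r,s=cur();print(p)
print("knob back top edge",(wpl((318,277.3),p,r,.176)-m)@CX,"groove far floor",[(wpl((318,245+v/5),p,r,z)-m)@CX for v,z in((222,.176),(300,.172),(318,.176))])
for z in(.180,.184,.188):print("bar",z,(wpl((318,317),p,r,z)-m)@CX)
for z in(.21,.22):print("loop end",z,(wpl((318,245+520/5),p,r,z)-m)@CX)
E
```

```text
[ 0.5605 -0.0829  0.2142]
knob back top edge 0.013063291156933776 groove far floor [np.float64(0.007529625552715554), np.float64(-0.001597114270809831), np.float64(-0.0014435198071121316)]
bar 0.18 -0.0034569559644855646
bar 0.184 -0.0014683198368700186
bar 0.188 0.0005203162907455629
loop end 0.21 -0.0010926905092134905
loop end 0.22 0.004802237976329981
```

Emit:
send_rows:
  motion:
    - [[0,0,0,-0.14,0.04,0,1],[0,0,0,-0.14,0.04,0,1],[0,0,0,-0.12,0.04,0,1],[0,0,0,0,0,0,1],[0,0,0,0,0,0,1]]

```text
clock: 15.67
tool_pos: [0.5614, -0.0735, 0.2117]
eef_rot: [0.482, -0.517, 0.518, -0.482]
contact_force: [-0.4, -1.0, -1.2]
opening: 0.188
```

```bash
python3 - <<'E'
from h import *
plan(n=0)
snap("wrist","w17")
a=cv2.imread("pics/w17.png")[245:365,255:385];cv2.imwrite("pics/w17c.png",cv2.resize(a,None,fx=6,fy=5,interpolation=cv2.INTER_CUBIC))
plan(n=0)
E
```

```text
clock 15.67 p [ 0.5614 -0.0735  0.2117] F [-0.3835 -0.9839 -1.2105] op 0.19 turn deg [0. 0. 0.]
clock 15.72 p [ 0.5613 -0.0737  0.2117] F [-1.0183 -0.718   0.7061] op 0.18 turn deg [0. 0. 0.]
```

View pics/w17c.png

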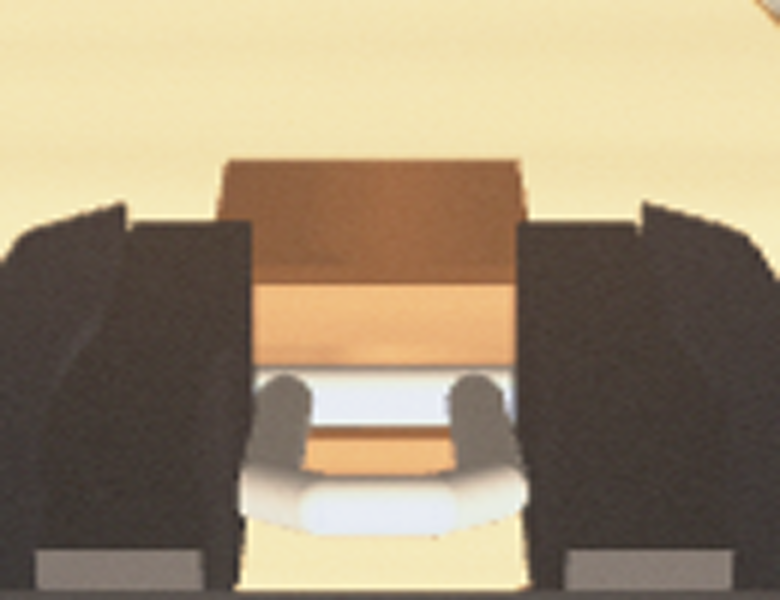

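```bash
python3 - <<'E'
from h import *
m=np.array([.559,-.0925,0])
p,r,s=cur();print(p)
f=lambda v,z:(wpl((318,245+v/5-.4),p,r,z)-m)@CX
print("knob back edge",f(283,.176),"front ridge inner",f(437,.176), "front outer",f(475,.176))
for z in(.176,.180,.184,.186):print("bar",z,f(397,z))
E
```

```text
[ 0.5613 -0.0737  0.2117]
knob back edge 0.012395698272194609 front ridge inner -0.0021461872360541015 front outer -0.005833023162801027
bar 0.176 0.0016918573839559189
bar 0.18 0.003759250848794686
bar 0.184 0.005826644313633439
bar 0.186 0.006860341046052838
```

Emit:
send_rows:
  motion:
    - [[0,0,0,0.05,0.16,0,1],[0,0,0,0.05,0.16,0,1],[0,0,0,0.05,0.14,0,1],[0,0,0,0,0,0,1],[0,0,0,0,0,0,1]]

```text
clock: 16.13
tool_pos: [0.5611, -0.0768, 0.2023]
eef_rot: [0.481, -0.518, 0.518, -0.482]
contact_force: [-0.3, -0.1, 2.9]
opening: 0.187
```

```bash
python3 - <<'E'
from h import *
plan(n=0)
snap("wrist","w18")
a=cv2.imread("pics/w18.png")[245:365,255:385];cv2.imwrite("pics/w18c.png",cv2.resize(a,None,fx=6,fy=5,interpolation=cv2.INTER_CUBIC))
snap("scene","s18",(270,220,350,300),7)
plan(n=0)
E
```

```text
clock 16.13 p [ 0.5611 -0.0768  0.2023] F [-0.3012 -0.0815  2.891 ] op 0.19 turn deg [0. 0. 0.]
clock 16.23 p [ 0.5611 -0.0768  0.2023] F [-1.1294  1.6124  3.9217] op 0.19 turn deg [0. 0. 0.]
```

View pics/w18c.png

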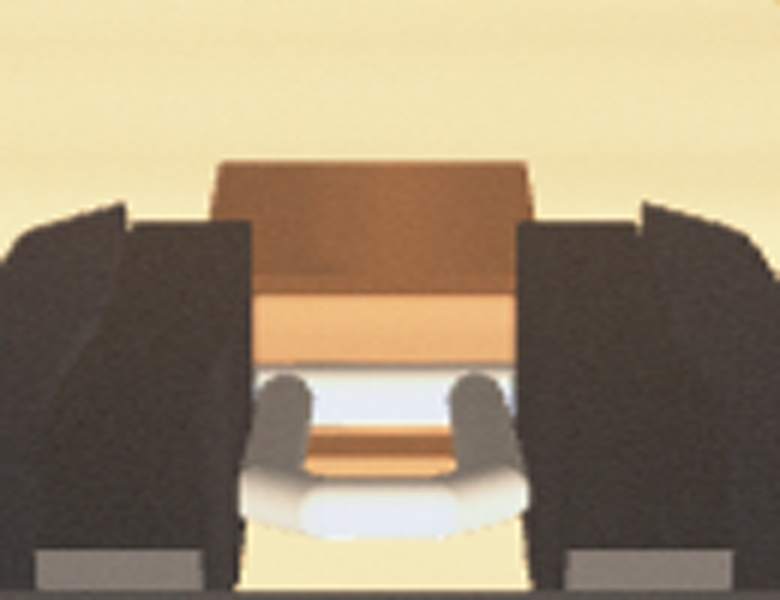

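View pics/s18.png

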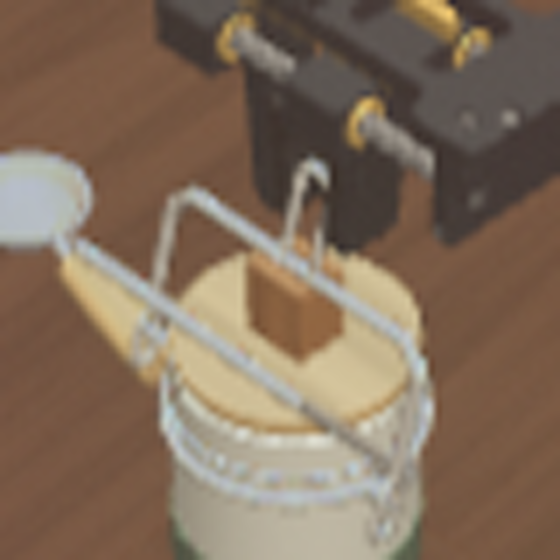

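```bash
python3 - <<'E'
from h import *
m=np.array([.559,-.0925,0])
p,r,s=cur();print(p)
f=lambda v,z:(wpl((318,245+v/5-.4),p,r,z)-m)@CX
print("knob back edge",f(294,.176),"front ridge inner",f(457,.176), "front floor?",f(432,.172))
for z in(.1745,.178,.1785):print("bar",z,f(397,z), (f(366,z)-f(428,z)))
E
```

```text
[ 0.5611 -0.0768  0.2023]
knob back edge 0.012585990810701601 front ridge inner -0.0020039660964970016 front floor? -0.0018680301950975775
bar 0.1745 0.0026701584460774087 0.0056356491342611365
bar 0.178 0.004477493934092428 0.005512088045023912
bar 0.1785 0.004735684718094571 0.005494436460847162
```

Emit:
send_rows:
  motion:
    - [[0,0,0,0,0,0,0.2],[0,0,0,0,0,0,0.2],[0,0,0,0,0,0,0.2],[0,0,0,0,-0.6,0,0.2],[0,0,0,0,-1,0,0.2]]

```text
clock: 16.65
tool_pos: [0.5593, -0.0768, 0.2326]
eef_rot: [-0.483, 0.519, -0.517, 0.48]
contact_force: [0.2, -0.2, -0.5]
opening: 0.4
```

Emit:
send_rows:
  motion:
    - [[0,0,0,0,-1,0,0.2],[0,0,0,0,-1,0,0.2],[0,0,0,0,-1,0,0.2],[0,0,0,0,-0.4,0,0.2],[0,0,0,0,0,0,0.2]]

```text
clock: 17.07
tool_pos: [0.562, -0.0772, 0.3039]
eef_rot: [0.481, -0.517, 0.519, -0.482]
contact_force: [0.6, 0.2, 0.5]
opening: 0.4
```

```bash
python3 - <<'E'
from h import *
plan(n=0)
snap("wrist","w19")
snap("scene","s19",(270,220,350,300),7)
plan(n=0)
E
```

```text
clock 17.07 p [ 0.562  -0.0772  0.3039] F [0.5914 0.1543 0.5446] op 0.40 turn deg [0. 0. 0.]
clock 17.17 p [ 0.5604 -0.0769  0.3014] F [ 0.3509  0.2914 -0.3983] op 0.40 turn deg [0. 0. 0.]
```

View pics/w19.png

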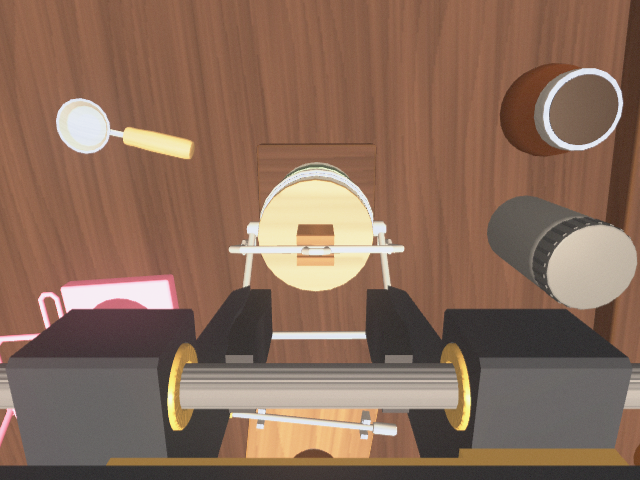

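View pics/s19.png

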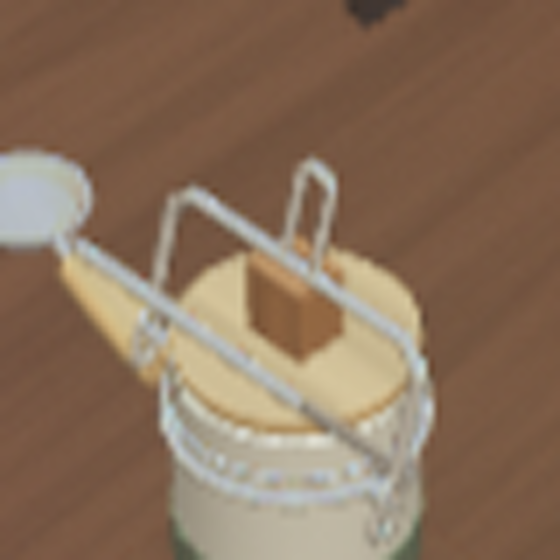

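```bash
cat >> h.py <<'E'
M=np.array([.559,-.0925,0])
def levpose(th,t,off=.004,lead=0.0,back=.0165):
    th,t=np.radians(th),np.radians(t)
    B=np.array([-.088*np.cos(th),.118+.088*np.sin(th)])
    ty=np.array([np.sin(t),-np.cos(t)]);tx=np.array([-np.cos(t),-np.sin(t)])
    P=B-back*ty+off*tx+lead*np.array([np.sin(-th),-np.cos(th)])
    pos=M+P[0]*CX+np.array([0,0,P[1]])
    Y=ty[0]*CX+ty[1]*Z
    return pos,frame(Y,-CY)
E
python3 - <<'E'
from h import *
p,r,s=cur();print(p)
w=wpl((319,336),p,r,.189);print("lever bar wrist x",(w-M)@CX,w)
for z in (.174,.176): print("bail bar",(wpl((316,248.5),p,r,z)-M)@CX)
T=lambda u,v:crop((u,v),(290,180),6)
print(tri(T(538,125),crop((395,465),(270,220),7)),tri(T(522,398),crop((80,240),(270,220),7)))
print([ (onz("top",T(*q),.189)-M)@CX for q in((536,130),(520,395))])
for th,t in((54,0),(30,10),(10,20),(-10,28),(-35,36),(-58,40)):
    print(th,t,levpose(th,t)[0])
E
```

```text
[ 0.5604 -0.0769  0.3014]
lever bar wrist x -0.049625830672757956 [ 0.5552 -0.142   0.189 ]
bail bar 0.003947641247211327
bail bar 0.00457318659997793
(array([ 0.6189, -0.1386,  0.161 ]), np.float64(0.0347959169837871)) (array([ 0.5069, -0.1386,  0.1879]), np.float64(0.007137612247755718))
[np.float64(-0.051575963168162), np.float64(-0.051571971764839526)]
54 0 [ 0.555  -0.1481  0.2057]
30 10 [ 0.5531 -0.1753  0.1776]
10 20 [ 0.5521 -0.1883  0.1474]
-10 28 [ 0.552  -0.1902  0.1154]
-35 36 [ 0.5529 -0.1773  0.0785]
-58 40 [ 0.5547 -0.1526  0.0534]
```

```bash
python3 - <<'E'
from h import *
pos,R=levpose(54,0)
plan(pos+[0,0,.025],R,5)
E
```

```text
clock 17.17 p [ 0.5604 -0.0769  0.3014] F [ 0.3509  0.2914 -0.3983] op 0.40 turn deg [ 0.0817 -0.0558  0.0264]
[0.0, -0.0, 0.0, 0.71, 0.71, -0.0]
[0.0, -0.0, 0.0, 0.71, 0.71, -0.0]
[0.0, -0.0, 0.0, 0.71, 0.71, -0.0]
[0.0, -0.0, 0.0, 0.71, 0.71, -0.0]
[0.0, -0.0, 0.0, 0.71, 0.71, -0.0]
```

Emit:
send_rows:
  motion:
    - [[0,0,0,1,0.3,0,1],[0,0,0,1,0.5,0,1],[0,0,0,0.8,0.8,0,1],[0,0,0,0.7,0.9,0,1],[0,0,0,0.05,1,0,1]]

```text
clock: 17.58
tool_pos: [0.5543, -0.1517, 0.2304]
eef_rot: [0.482, -0.519, 0.519, -0.479]
contact_force: [-0.2, -0.8, 0.3]
opening: 0.043
```

Emit:
send_rows:
  motion:
    - [[0,0,0,0,0,0,1],[0,0,0,0,0,0,1],[0,0,0,0,0,0,1],[0,0,0,0,0,0,1],[0,0,0,0,0,0,1]]

```text
clock: 18.0
tool_pos: [0.5564, -0.1473, 0.2332]
eef_rot: [0.482, -0.517, 0.518, -0.482]
contact_force: [-0.1, 0.5, -0.6]
opening: 0.002
```

```bash
python3 - <<'E'
from h import *
pos,R=levpose(54,0)
plan(pos,R,1)
snap("scene","s20",(230,180,360,320),5)
snap("wrist","w20")
plan(pos,R,1)
E
```

```text
clock 18.00 p [ 0.5564 -0.1473  0.2332] F [-0.1086  0.4639 -0.6491] op 0.00 turn deg [-0.0843 -0.0019  0.0267]
[-0.02, -0.0, 0.01, 0.04, 1.37, -0.07]
clock 18.10 p [ 0.5562 -0.1475  0.233 ] F [ 0.609  -0.0986  0.6493] op 0.00 turn deg [-0.0645 -0.0213  0.0327]
[-0.01, -0.0, 0.01, 0.03, 1.37, -0.06]
```

View pics/s20.png

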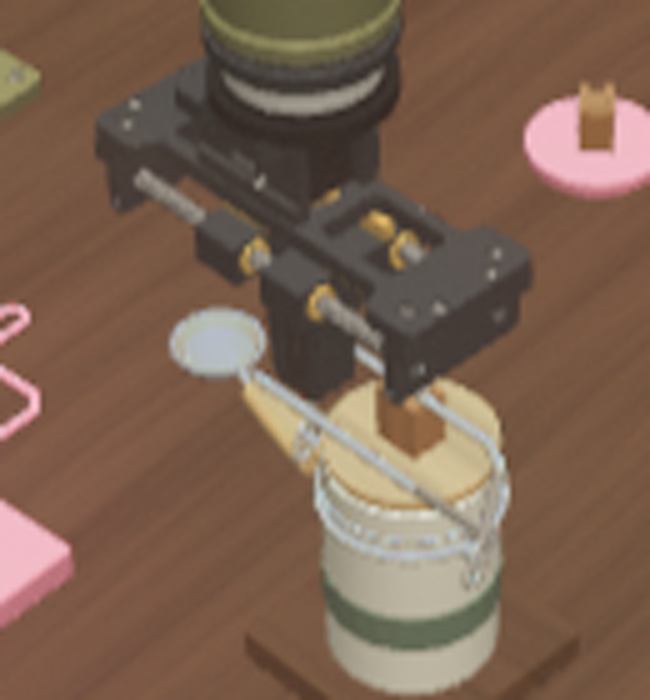

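View pics/w20.png

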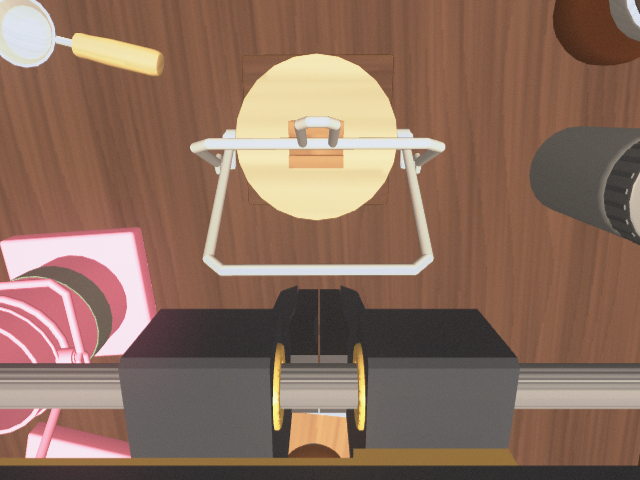

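```bash
cat >> h.py <<'E'
def rows(poses):
    p,r,s=cur();print("from",p,"clk %.2f"%s["clock"],"F",s["contact_force"])
    for pos,R in poses:
        Rt=Ro.from_matrix(R);rv=(r.inv()*Rt).as_rotvec()
        print(np.round(np.r_[rv/.08,r.inv().apply(pos-p)/.02],2).tolist());p,r=pos,Rt
E
python3 - <<'E'
from h import *
tilt=lambda th: np.interp(-th,[-54,58],[0,40])
P=[(levpose(54,0)[0]+[0,0,.012],levpose(54,0)[1]),levpose(54,0)]
for th in np.linspace(54,-58,26)[1:]: P.append(levpose(th,tilt(th),lead=.002))
rows(P)
E
```

```text
from [ 0.5562 -0.1475  0.233 ] clk 18.10 F [ 0.609  -0.0986  0.6493]
[-0.01, -0.0, 0.01, 0.03, 0.77, -0.06]
[0.0, 0.0, 0.0, 0.0, 0.6, -0.0]
[-0.0, 0.0, 0.35, 0.37, 0.28, -0.0]
[0.0, 0.0, 0.35, 0.28, 0.24, 0.0]
[-0.0, -0.0, 0.35, 0.26, 0.25, 0.0]
[0.0, 0.0, 0.35, 0.25, 0.26, -0.0]
[-0.0, 0.0, 0.35, 0.24, 0.27, 0.0]
[0.0, -0.0, 0.35, 0.23, 0.28, -0.0]
[0.0, 0.0, 0.35, 0.21, 0.29, 0.0]
[-0.0, 0.0, 0.35, 0.2, 0.3, -0.0]
[0.0, -0.0, 0.35, 0.18, 0.31, 0.0]
[-0.0, 0.0, 0.35, 0.17, 0.32, 0.0]
[0.0, 0.0, 0.35, 0.15, 0.33, -0.0]
[0.0, -0.0, 0.35, 0.13, 0.33, 0.0]
[-0.0, 0.0, 0.35, 0.12, 0.34, -0.0]
[0.0, 0.0, 0.35, 0.1, 0.34, 0.0]
[0.0, -0.0, 0.35, 0.08, 0.34, -0.0]
[-0.0, 0.0, 0.35, 0.07, 0.35, 0.0]
[-0.0, 0.0, 0.35, 0.05, 0.35, 0.0]
[0.0, -0.0, 0.35, 0.03, 0.35, -0.0]
[0.0, -0.0, 0.35, 0.01, 0.35, -0.0]
[-0.0, 0.0, 0.35, -0.0, 0.35, 0.0]
[0.0, 0.0, 0.35, -0.02, 0.35, -0.0]
[-0.0, -0.0, 0.35, -0.04, 0.34, 0.0]
[0.0, 0.0, 0.35, -0.05, 0.34, -0.0]
[-0.0, -0.0, 0.35, -0.07, 0.34, 0.0]
[0.0, -0.0, 0.35, -0.09, 0.33, 0.0]
```

Emit:
send_rows:
  motion:
    - [[0,0,0,0.03,0.77,-0.06,1],[0,0,0,0,0.6,0,1],[0,0,0.35,0.37,0.28,0,1],[0,0,0.35,0.28,0.24,0,1],[0,0,0.35,0.26,0.25,0,1]]

```text
clock: 18.52
tool_pos: [0.5538, -0.1664, 0.1896]
eef_rot: [-0.459, 0.537, -0.497, 0.503]
contact_force: [0.2, -0.4, 0.5]
opening: 0.003
```

Emit:
send_rows:
  motion:
    - [[0,0,0.35,0.25,0.26,0,1],[0,0,0.35,0.24,0.27,0,1],[0,0,0.35,0.23,0.28,0,1],[0,0,0.35,0.21,0.29,0,1],[0,0,0.35,0.2,0.3,0,1]]

```text
clock: 18.93
tool_pos: [0.5524, -0.185, 0.1587]
eef_rot: [-0.42, 0.568, -0.461, 0.537]
contact_force: [-0.8, 0.5, 0.2]
opening: 0.002
```

```bash
python3 - <<'E'
from h import *
plan(n=0)
snap("scene","s21",(230,180,360,320),5)
snap("wrist","w21")
tilt=lambda th: np.interp(-th,[-54,58],[0,40])
th=54-8*4.48
pos,R=levpose(th,tilt(th),lead=.002)
plan(pos,R,1)
E
```

```text
clock 18.93 p [ 0.5524 -0.185   0.1587] F [-0.7887  0.4663  0.2338] op 0.00 turn deg [0. 0. 0.]
clock 19.03 p [ 0.551  -0.1866  0.1575] F [-1.261  -0.5067 -0.3424] op 0.00 turn deg [ 0.0353 -0.2629  0.0313]
[0.01, -0.06, 0.01, -0.14, -0.03, 0.06]
```

View pics/s21.png

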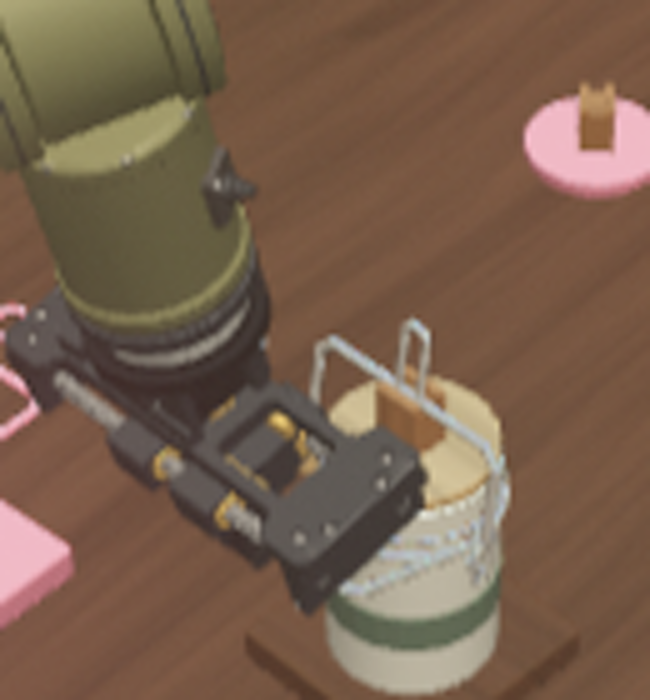

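View pics/w21.png

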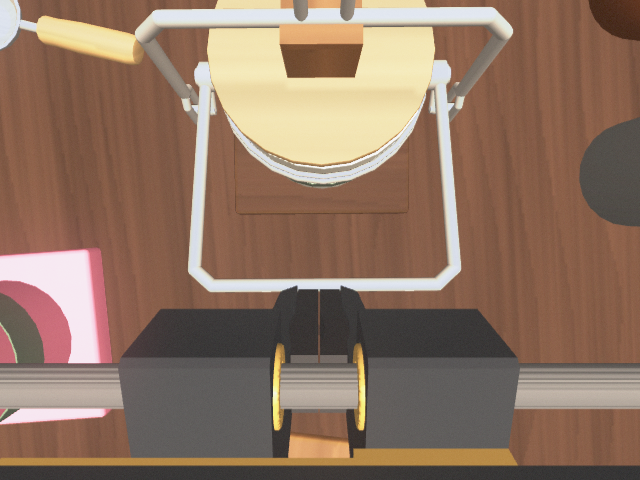

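Emit:
send_rows:
  motion:
    - [[0,0,0,0,-0.4,0,1],[0,0,0,-0.1,-0.2,0,1],[0,0,0,-0.3,0.1,0,1],[0,0,0,0,0.2,0,1],[0,0,0,0,0,0,1]]

```text
clock: 19.45
tool_pos: [0.5523, -0.1762, 0.1658]
eef_rot: [-0.421, 0.568, -0.46, 0.537]
contact_force: [-0.2, 0.2, -1.1]
opening: 0.006
```

```bash
python3 - <<'E'
from h import *
plan(n=0)
snap("wrist","w22")
th=54-8*4.48
p,r,s=cur()
for th in (20,18,16,14,10):
  B=M+np.array([0,0,.118+.088*np.sin(np.radians(th))])-.088*np.cos(np.radians(th))*CX
  print(th,wproj(B,p,r),r.inv().apply(B-p))
E
```

```text
clock 19.45 p [ 0.5523 -0.1762  0.1658] F [-0.2141  0.1761 -1.0588] op 0.01 turn deg [0. 0. 0.]
20 [322.7479 310.2451] [0.0021 0.0176 0.0009]
18 [322.6753 311.1241] [0.0037 0.0203 0.0009]
16 [322.6051 311.6986] [0.0052 0.0229 0.0009]
14 [322.5373 311.9834] [0.0066 0.0256 0.0009]
10 [322.4088 311.7413] [0.0092 0.0312 0.0009]
```

View pics/w22.png

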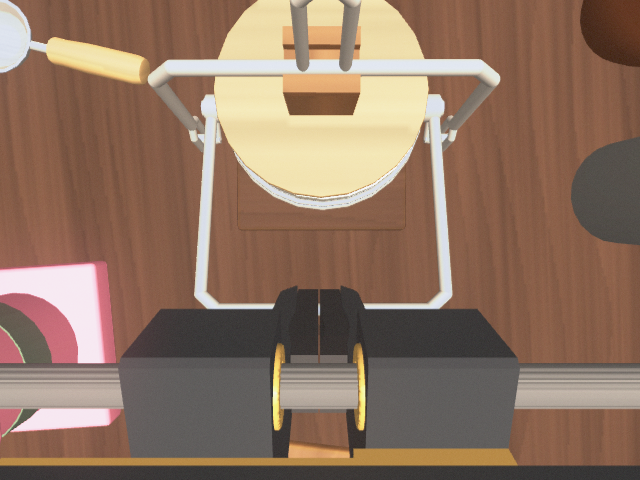

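```bash
python3 - <<'E'
from h import *
tilt=lambda th: np.interp(-th,[-54,58],[0,40])
P=[]
for i,th in enumerate(np.linspace(19,-58,21)): P.append(levpose(th,tilt(th),lead=.002,off=.001+.003*i/20))
rows(P)
E
```

```text
from [ 0.5521 -0.1768  0.1658] clk 19.50 F [-0.5753 -0.484  -0.2587]
[0.01, 0.01, -0.07, 0.24, 0.21, 0.04]
[0.0, -0.0, 0.3, 0.17, 0.26, 0.0]
[-0.0, 0.0, 0.3, 0.16, 0.27, 0.0]
[-0.0, 0.0, 0.3, 0.14, 0.27, -0.0]
[-0.0, 0.0, 0.3, 0.13, 0.28, 0.0]
[0.0, 0.0, 0.3, 0.12, 0.28, 0.0]
[-0.0, 0.0, 0.3, 0.11, 0.29, -0.0]
[0.0, 0.0, 0.3, 0.1, 0.29, 0.0]
[0.0, -0.0, 0.3, 0.08, 0.29, -0.0]
[0.0, 0.0, 0.3, 0.07, 0.3, 0.0]
[-0.0, 0.0, 0.3, 0.06, 0.3, 0.0]
[-0.0, 0.0, 0.3, 0.05, 0.3, -0.0]
[0.0, -0.0, 0.3, 0.03, 0.3, 0.0]
[0.0, -0.0, 0.3, 0.02, 0.3, 0.0]
[0.0, 0.0, 0.3, 0.01, 0.3, -0.0]
[0.0, 0.0, 0.3, -0.01, 0.3, 0.0]
[0.0, -0.0, 0.3, -0.02, 0.3, -0.0]
[-0.0, 0.0, 0.3, -0.03, 0.29, 0.0]
[0.0, 0.0, 0.3, -0.04, 0.29, -0.0]
[0.0, -0.0, 0.3, -0.06, 0.29, 0.0]
[0.0, -0.0, 0.3, -0.07, 0.29, 0.0]
```

Emit:
send_rows:
  motion:
    - [[0,0,0,0.05,0.2,0,1],[0,0,0.3,0.17,0.26,0,1],[0,0,0.3,0.16,0.27,0,1],[0,0,0.3,0.14,0.27,0,1],[0,0,0.3,0.13,0.28,0,1]]

```text
clock: 19.92
tool_pos: [0.5517, -0.1847, 0.1371]
eef_rot: [-0.392, 0.589, -0.434, 0.558]
contact_force: [-0.3, -0.3, 2.1]
opening: 0.005
```

Emit:
send_rows:
  motion:
    - [[0,0,0.3,0.12,0.28,0,1],[0,0,0.3,0.11,0.29,0,1],[0,0,0.3,0.1,0.29,0,1],[0,0,0.3,0.08,0.29,0,1],[0,0,0.3,0.07,0.3,0,1]]

```text
clock: 20.33
tool_pos: [0.5518, -0.1832, 0.1074]
eef_rot: [-0.356, 0.611, -0.4, 0.583]
contact_force: [-2.2, -1.5, 7.2]
opening: 0.004
```

```bash
python3 - <<'E'
from h import *
plan(n=0)
snap("wrist","w23")
snap("scene","s23",(230,200,360,340),5)
th=-15.6
pos,R=levpose(th,np.interp(-th,[-54,58],[0,40]),lead=.002,off=.002)
plan(pos,R,1)
E
```

```text
clock 20.33 p [ 0.5518 -0.1832  0.1074] F [-2.2374 -1.4845  7.2011] op 0.00 turn deg [0. 0. 0.]
clock 20.43 p [ 0.5515 -0.1838  0.1064] F [-2.2527 -2.4547  6.0004] op 0.00 turn deg [-0.0209 -0.2075 -0.4638]
[-0.0, -0.05, -0.1, 0.06, -0.03, 0.05]
```

View pics/w23.png

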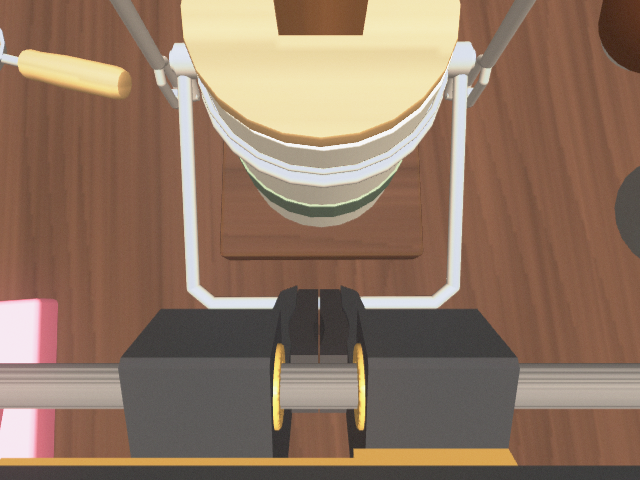

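View pics/s23.png

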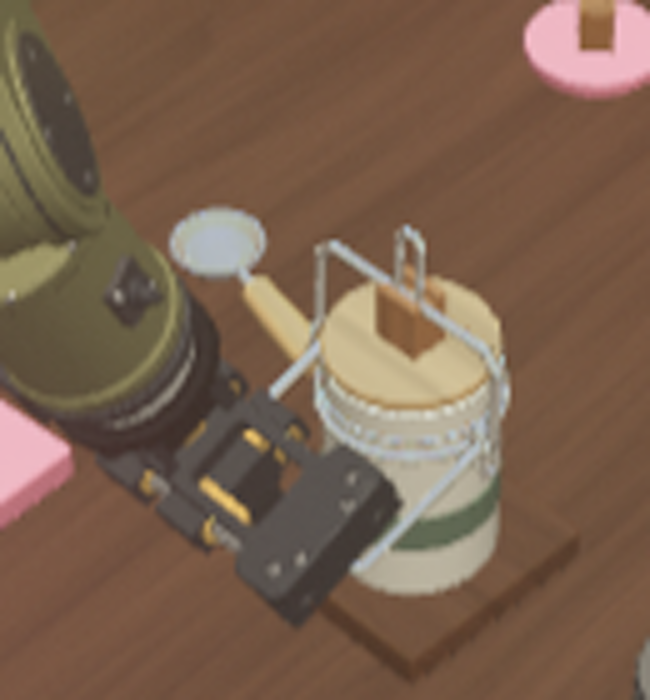

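Emit:
send_rows:
  motion:
    - [[0,0,0.3,0.05,0.3,0,1],[0,0,0.3,0.04,0.3,0,1],[0,0,0.3,0.03,0.3,0,1],[0,0,0.3,0.02,0.3,0,1],[0,0,0.3,0,0.3,0,1]]

```text
clock: 20.85
tool_pos: [0.5527, -0.1722, 0.0792]
eef_rot: [-0.319, 0.631, -0.365, 0.606]
contact_force: [-0.3, -2.7, 3.6]
opening: 0.004
```

```bash
python3 - <<'E'
from h import *
plan(n=0)
snap("wrist","w24")
snap("scene","s24",(230,200,360,340),5)
th=-15.6-3.85*5
pos,R=levpose(th,np.interp(-th,[-54,58],[0,40]),lead=.002,off=.003)
plan(pos,R,1)
E
```

```text
clock 20.85 p [ 0.5527 -0.1722  0.0792] F [-0.2861 -2.6516  3.5742] op 0.00 turn deg [0. 0. 0.]
clock 20.95 p [ 0.5522 -0.172   0.0782] F [-0.865  -2.0774  1.2108] op 0.00 turn deg [-0.021  -0.2059 -0.4046]
[-0.0, -0.04, -0.09, 0.09, -0.08, 0.05]
```

View pics/w24.png

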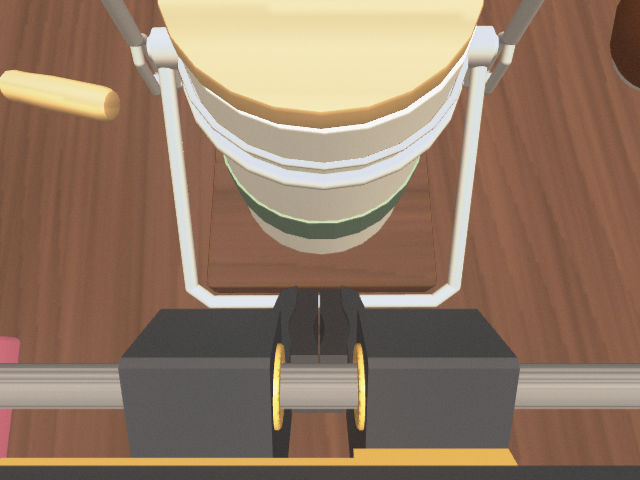

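View pics/s24.png

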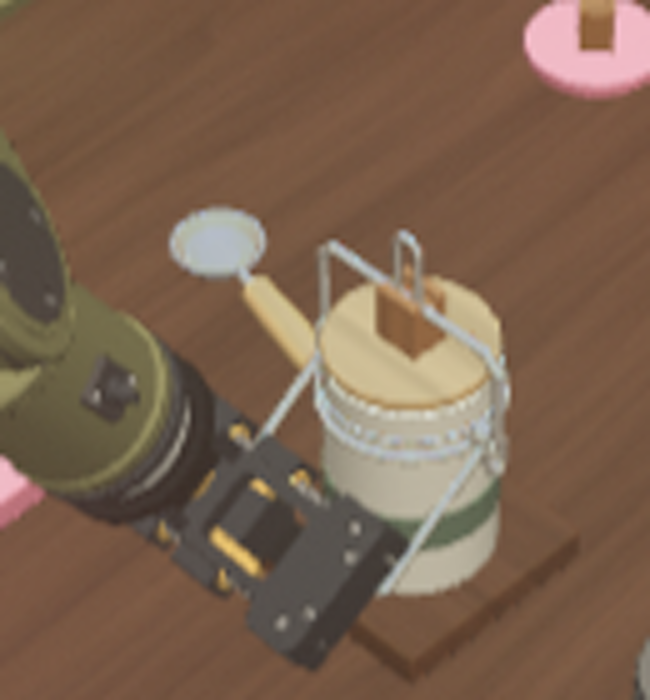

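Emit:
send_rows:
  motion:
    - [[0,0,0.3,0,0.3,0,1],[0,0,0.3,-0.02,0.3,0,1],[0,0,0.3,-0.03,0.3,0,1],[0,0,0.3,-0.04,0.3,0,1],[0,0,0.3,-0.06,0.3,0,1]]

```text
clock: 21.37
tool_pos: [0.5538, -0.1508, 0.0561]
eef_rot: [-0.281, 0.649, -0.326, 0.627]
contact_force: [0.4, 0.3, -0.3]
opening: 0.01
```

```bash
python3 - <<'E'
from h import *
plan(n=0)
snap("wrist","w25")
snap("scene","s25",(230,200,360,340),5)
th=-58
pos,R=levpose(th,40,lead=.002,off=.004)
plan(pos,R,1)
E
```

```text
clock 21.37 p [ 0.5538 -0.1508  0.0561] F [ 0.4116  0.2919 -0.3151] op 0.01 turn deg [0. 0. 0.]
clock 21.47 p [ 0.5531 -0.1509  0.0553] F [-0.3181  0.6915 -0.0506] op 0.00 turn deg [ 0.0969 -0.1578  0.8938]
[0.02, -0.03, 0.19, 0.09, 0.12, 0.09]
```

View pics/w25.png

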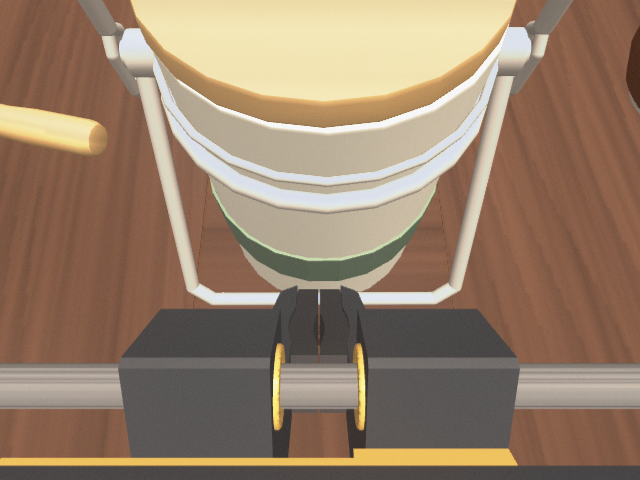

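View pics/s25.png

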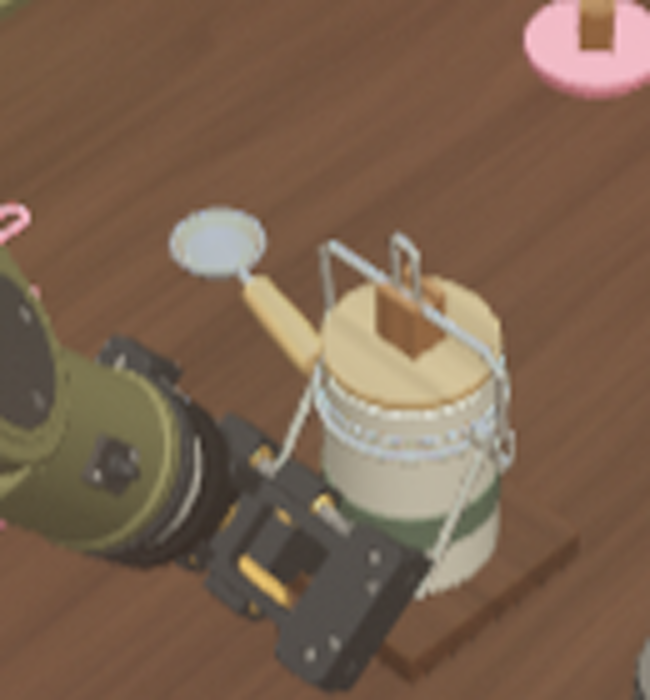

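Emit:
send_rows:
  motion:
    - [[0,0,0.15,-0.05,0.12,0,1],[0,0,0,-0.05,0.1,0,1],[0,0,0,-0.03,0.1,0,1],[0,0,0,0,0,0,1],[0,0,0,0,0,0,1]]

```text
clock: 21.88
tool_pos: [0.5546, -0.1486, 0.0552]
eef_rot: [-0.278, 0.65, -0.326, 0.628]
contact_force: [-4.9, -9.3, 13.2]
opening: 0.008
```

Emit:
send_rows:
  motion:
    - [[0,0,0,0,-0.5,0,1],[0,0,0,0,-1,0,1],[0,0,0,0,-1,0,1],[0,0,0,0,-1,0,1],[0,0,0,0,-1,0,1]]

```text
clock: 22.3
tool_pos: [0.5505, -0.2031, 0.1241]
eef_rot: [-0.278, 0.65, -0.324, 0.629]
contact_force: [0.5, 0.1, -0.2]
opening: 0.003
```

Emit:
send_rows:
  motion:
    - [[0,0,-0.5,-0.5,-1,0,1],[0,0,-0.5,-0.5,-1,0,1],[0,0,-0.5,-0.5,-1,0,1],[0,0,-0.5,-0.5,-1,0,1],[0,0,-0.5,-0.5,-1,0,1]]

```text
clock: 22.72
tool_pos: [0.5493, -0.2192, 0.2349]
eef_rot: [-0.342, 0.619, -0.386, 0.593]
contact_force: [-0.3, -0.1, -0.1]
opening: 0.002
```

```bash
python3 - <<'E'
from h import *
plan(n=0)
snap("wrist","w26")
snap("scene","s26",(270,220,360,330),6)
p,r,s=cur();plan(n=0);print(r.as_matrix())
E
```

```text
clock 22.72 p [ 0.5493 -0.2192  0.2349] F [-0.2623 -0.0512 -0.0977] op 0.00 turn deg [0. 0. 0.]
clock 22.82 p [ 0.5521 -0.2179  0.2385] F [ 0.8062 -0.0436  0.629 ] op 0.00 turn deg [0. 0. 0.]
[[-0.0577  0.0401  0.9975]
 [-0.8811  0.4677 -0.0697]
 [-0.4694 -0.883   0.0083]]
```

View pics/w26.png

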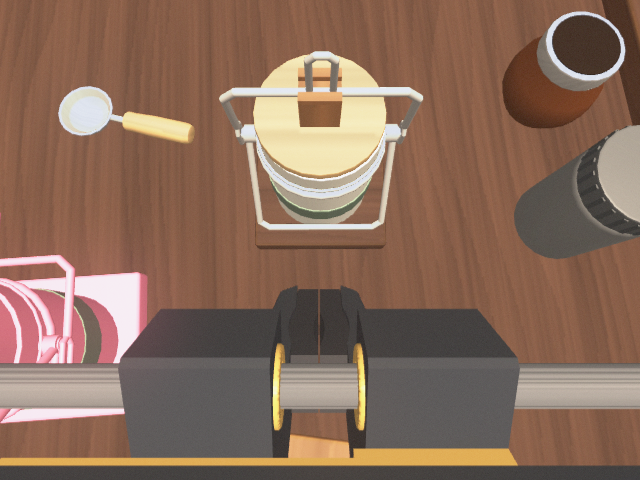

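View pics/s26.png

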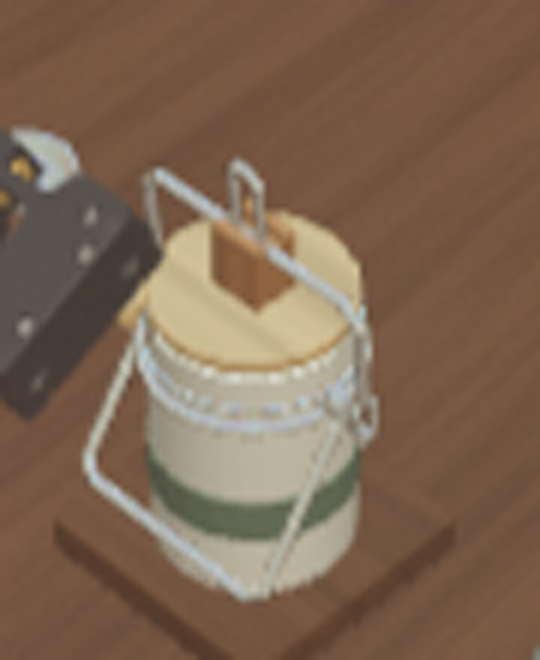

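```bash
python3 - <<'E'
from h import *
a=cv2.imread("pics/w26.png")[40:140,260:380];cv2.imwrite("pics/w26c.png",cv2.resize(a,None,fx=6,fy=6,interpolation=cv2.INTER_CUBIC))
a=cv2.imread("pics/s26_full.png")[240:280,290:335];cv2.imwrite("pics/s26c.png",cv2.resize(a,None,fx=14,fy=14,interpolation=cv2.INTER_CUBIC))
p=np.array([.5518,-.2182,.238]);_,r,_=cur()
# wrist+scene lever bar: wrist row 226.5 mid(324), scene bar mid: crop6 corners (92,480),(265,592)
for z in(.035,.043,.05,.06): print(z,(wpl((320,226.5),p,r,z)-M)@CX,(onz("scene",crop((110,488),(270,220),6),z)-M)@CX,(onz("scene",crop((230,578),(270,220),6),z)-M)@CX)
E
```

```text
0.035 -0.04142099353093534 -0.03862126198555797 -0.03770829954365886
0.043 -0.04335673322741111 -0.04345976894066258 -0.0425538254003272
0.05 -0.04505050546182746 -0.04769346252637913 -0.04679366052491221
0.06 -0.04747018008242225 -0.05374159622025981 -0.05285056784574763
```

View pics/w26c.png

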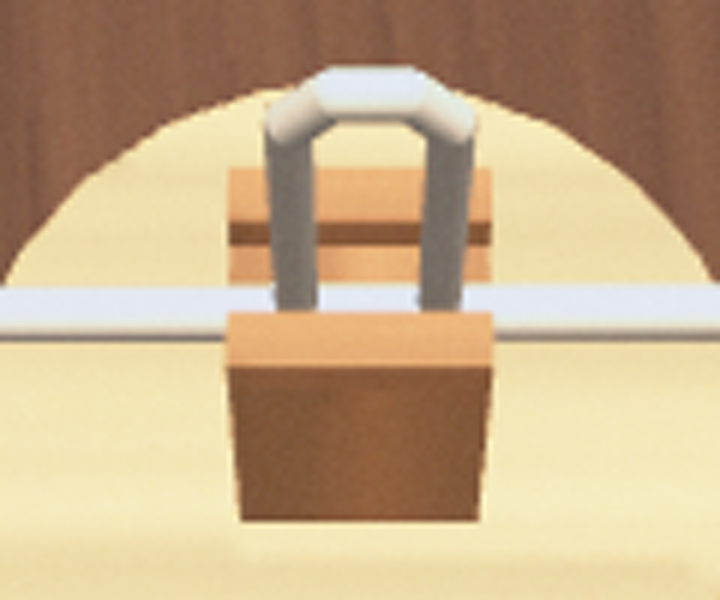

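View pics/s26c.png

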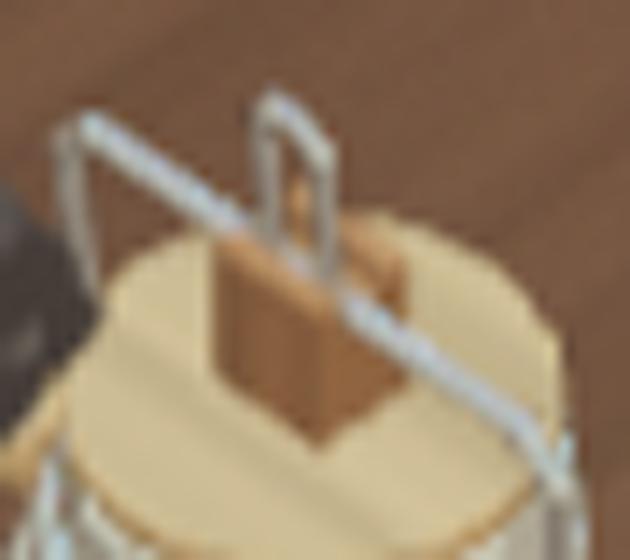

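```bash
python3 - <<'E'
from h import *
from h import onz
plan((.545,-.16,.39),frame(-Z,-BY),8)
for nm,px,z in(("kettle right edge",(103,175),.05),("kettle top knob",(34,158),.2),("kettle spout",(95,190),.15),("bottle",(68,290),.0),("cap right",(28,285),.2),("kettle bottom",(70,208),0)): print(nm,onz("top",px,z))
E
```

```text
clock 22.82 p [ 0.5521 -0.2179  0.2385] F [ 0.8062 -0.0436  0.629 ] op 0.00 turn deg [ -2.9154  -9.7082 -27.8797]
[-0.08, -0.26, -0.76, -0.76, -0.67, -0.06]
[-0.08, -0.26, -0.76, -0.72, -0.71, -0.05]
[-0.08, -0.26, -0.76, -0.68, -0.76, -0.04]
[-0.08, -0.26, -0.76, -0.63, -0.79, -0.03]
[-0.08, -0.26, -0.76, -0.58, -0.83, -0.02]
[-0.08, -0.26, -0.76, -0.53, -0.87, -0.02]
[-0.08, -0.26, -0.76, -0.48, -0.9, -0.01]
[-0.08, -0.26, -0.76, -0.42, -0.92, -0.01]
kettle right edge [0.6914 0.4988 0.05  ]
kettle top knob [0.6884 0.5807 0.2   ]
kettle spout [0.6311 0.4696 0.15  ]
bottle [0.4188 0.5875 0.    ]
cap right [0.4211 0.5704 0.2   ]
kettle bottom [0.6207 0.5977 0.    ]
```

Emit:
send_rows:
  motion:
    - [[-0.08,-0.26,-0.76,-0.3,-1,-0.06,1],[-0.08,-0.26,-0.76,-0.4,-1,-0.05,1],[-0.08,-0.26,-0.76,-0.5,-1,-0.04,1],[-0.08,-0.26,-0.76,-0.6,-1,-0.03,1],[-0.08,-0.26,-0.76,-0.6,-1,-0.02,1]]

```text
clock: 23.23
tool_pos: [0.5441, -0.2103, 0.3432]
eef_rot: [-0.461, 0.535, -0.443, 0.553]
contact_force: [0.3, 0.5, -0.6]
opening: 0.003
```

Emit:
send_rows:
  motion:
    - [[-0.08,-0.26,-0.76,-0.8,-1,-0.02,1],[-0.08,-0.26,-0.76,-1,-1,-0.02,1],[-0.08,-0.26,-0.76,-1,-1,-0.02,1],[0,0,0,-1,0,0,1],[0,0,0,-1,0,0,1]]

```text
clock: 23.65
tool_pos: [0.5366, -0.1201, 0.4102]
eef_rot: [0.526, -0.477, 0.471, -0.524]
contact_force: [-0.6, -0.3, -0.6]
opening: 0.007
```

Emit:
send_rows:
  motion:
    - [[0,0,0,-1,0,0,1],[0,0,0,-1,0,0,1],[0,0,0,-1,0,0,1],[0,0,0,-1,0,0,1],[0,0,0,-1,0,0,1]]

```text
clock: 24.07
tool_pos: [0.5257, -0.0218, 0.4088]
eef_rot: [0.526, -0.478, 0.47, -0.523]
contact_force: [0.2, 0.5, -0.5]
opening: 0.007
```

```bash
python3 - <<'E'
from h import *
plan((.512,.45,.40),frame(-Z,-BY),25)
print(get_state()["q"])
E
```

```text
clock 24.07 p [ 0.5257 -0.0218  0.4088] F [ 0.2193  0.4636 -0.472 ] op 0.01 turn deg [ 0.6194 -0.2831 -0.3064]
[0.01, -0.0, -0.0, -0.94, 0.02, 0.07]
[0.01, -0.0, -0.0, -0.94, 0.02, 0.07]
[0.01, -0.0, -0.0, -0.94, 0.02, 0.07]
[0.01, -0.0, -0.0, -0.94, 0.02, 0.07]
[0.01, -0.0, -0.0, -0.94, 0.02, 0.07]
[0.01, -0.0, -0.0, -0.94, 0.02, 0.07]
[0.01, -0.0, -0.0, -0.94, 0.02, 0.07]
[0.01, -0.0, -0.0, -0.94, 0.02, 0.07]
[0.01, -0.0, -0.0, -0.94, 0.02, 0.07]
[0.01, -0.0, -0.0, -0.94, 0.02, 0.07]
[0.01, -0.0, -0.0, -0.94, 0.02, 0.07]
[0.01, -0.0, -0.0, -0.94, 0.02, 0.07]
[0.01, -0.0, -0.0, -0.94, 0.02, 0.07]
[0.01, -0.0, -0.0, -0.94, 0.02, 0.07]
[0.01, -0.0, -0.0, -0.94, 0.02, 0.07]
[0.01, -0.0, -0.0, -0.94, 0.02, 0.07]
[0.01, -0.0, -0.0, -0.94, 0.02, 0.07]
[0.01, -0.0, -0.0, -0.94, 0.02, 0.07]
[0.01, -0.0, -0.0, -0.94, 0.02, 0.07]
[0.01, -0.0, -0.0, -0.94, 0.02, 0.07]
[0.01, -0.0, -0.0, -0.94, 0.02, 0.07]
[0.01, -0.0, -0.0, -0.94, 0.02, 0.07]
[0.01, -0.0, -0.0, -0.94, 0.02, 0.07]
[0.01, -0.0, -0.0, -0.94, 0.02, 0.07]
[0.01, -0.0, -0.0, -0.94, 0.02, 0.07]
[ 0.0839  0.3975 -0.1953  1.6105  0.0765  1.1523 -0.0282]
```

Emit:
send_rows:
  motion:
    - [[0,0,0,-0.95,0,0.07,1],[0,0,0,-0.95,0,0.07,1],[0,0,0,-0.95,0,0.07,1],[0,0,0,-0.95,0,0.07,1],[0,0,0,-0.95,0,0.07,1]]

```text
clock: 24.48
tool_pos: [0.5233, 0.0733, 0.4092]
eef_rot: [0.526, -0.478, 0.47, -0.523]
contact_force: [0.9, 0.7, -0.7]
opening: 0.006
```

Emit:
send_rows:
  motion:
    - [[0,0,0,-0.95,0,0.07,1],[0,0,0,-0.95,0,0.07,1],[0,0,0,-0.95,0,0.07,1],[0,0,0,-0.95,0,0.07,1],[0,0,0,-0.95,0,0.07,1]]

```text
clock: 24.9
tool_pos: [0.5208, 0.1684, 0.4096]
eef_rot: [0.526, -0.478, 0.47, -0.523]
contact_force: [-0.1, -1.4, -0.4]
opening: 0.004
```

Emit:
send_rows:
  motion:
    - [[0,0,0,-0.95,0,0.07,1],[0,0,0,-0.95,0,0.07,1],[0,0,0,-0.95,0,0.07,1],[0,0,0,-0.95,0,0.07,1],[0,0,0,-0.95,0,0.07,1]]

```text
clock: 25.32
tool_pos: [0.5184, 0.2635, 0.4099]
eef_rot: [0.526, -0.478, 0.471, -0.523]
contact_force: [-0.3, -0.1, 0.1]
opening: 0.012
```

Emit:
send_rows:
  motion:
    - [[0,0,0,-0.95,0,0.07,1],[0,0,0,-0.95,0,0.07,1],[0,0,0,-0.95,0,0.07,1],[0,0,0,-0.95,0,0.07,1],[0,0,0,-0.95,0,0.07,1]]

```text
clock: 25.73
tool_pos: [0.5159, 0.3587, 0.4102]
eef_rot: [0.526, -0.478, 0.471, -0.522]
contact_force: [-0.0, -0.3, 0.7]
opening: 0.006
```

Emit:
send_rows:
  motion:
    - [[0,0,0,-0.95,0,0.07,1],[0,0,0,-0.95,0,0.07,1],[0,0,0,-0.95,0,0.07,1],[0,0,0,-0.6,0,0,1],[0,0,0,0,0,0,1]]

```text
clock: 26.15
tool_pos: [0.5119, 0.4299, 0.4099]
eef_rot: [0.527, -0.478, 0.469, -0.524]
contact_force: [-0.6, 0.3, 0.0]
opening: 0.008
```

```bash
python3 - <<'E'
from h import *
plan((.512,.45,.28),frame(-Z,-BY),6)
snap("scene","s30",(330,0,530,260),2.5)
snap("wrist","w30")
print(get_state()["q"])
E
```

```text
clock 26.15 p [0.5119 0.4299 0.4099] F [-0.5689  0.2647  0.0048] op 0.01 turn deg [ 0.6925 -0.0611 -0.345 ]
[0.03, -0.0, -0.01, -0.16, 1.08, 0.03]
[0.03, -0.0, -0.01, -0.16, 1.08, 0.03]
[0.03, -0.0, -0.01, -0.16, 1.08, 0.03]
[0.03, -0.0, -0.01, -0.16, 1.08, 0.02]
[0.03, -0.0, -0.01, -0.16, 1.08, 0.02]
[0.03, -0.0, -0.01, -0.17, 1.08, 0.02]
[-0.6501  0.6368 -0.2271  1.1635  0.1279  1.3606 -0.7614]
```

View pics/s30.png

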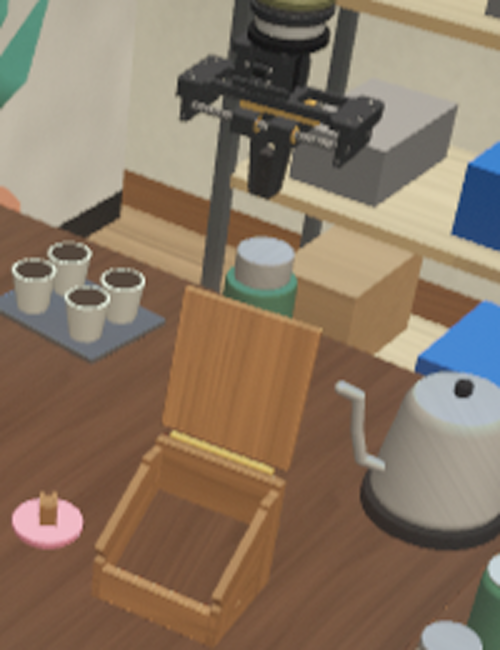

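View pics/w30.png

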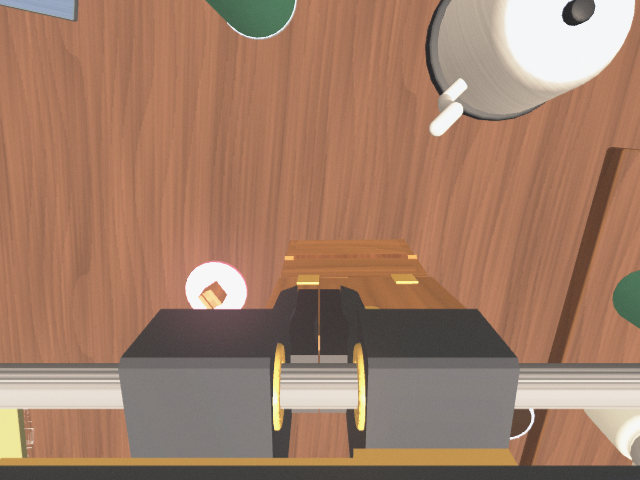

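Emit:
send_rows:
  motion:
    - [[0,0,0,-0.2,1,0.03,1],[0,0,0,-0.2,1,0.03,1],[0,0,0,-0.1,1,0,1],[0,0,0,0,1,0,1],[0,0,0,0,1,0,1]]

```text
clock: 26.67
tool_pos: [0.5139, 0.4354, 0.3107]
eef_rot: [0.525, -0.478, 0.472, -0.522]
contact_force: [-0.4, 0.3, 0.1]
opening: 0.003
```

Emit:
send_rows:
  motion:
    - [[0,0,0,0,1,0,1],[0,0,0,0,0.3,0,1],[0,0,0,0,0,0,1],[0,0,0,0,0,0,1],[0,0,0,0,0,0,1]]

```text
clock: 27.08
tool_pos: [0.5138, 0.4376, 0.287]
eef_rot: [0.524, -0.478, 0.471, -0.524]
contact_force: [0.1, -0.1, -0.1]
opening: 0.002
```

```bash
python3 - <<'E'
from h import *
plan((.512,.44,.28),frame(-Z,-BY),1)
snap("scene","s31",(330,0,530,260),2.5)
snap("wrist","w31")
E
```

```text
clock 27.08 p [0.5138 0.4376 0.287 ] F [ 0.0872 -0.1111 -0.1323] op 0.00 turn deg [ 0.3926 -0.3702 -0.3603]
[0.09, -0.08, -0.08, -0.13, 0.35, -0.07]
```

View pics/s31.png

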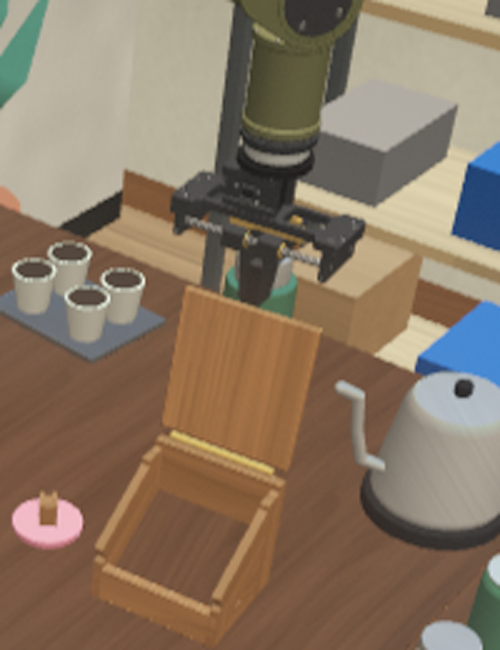

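View pics/w31.png

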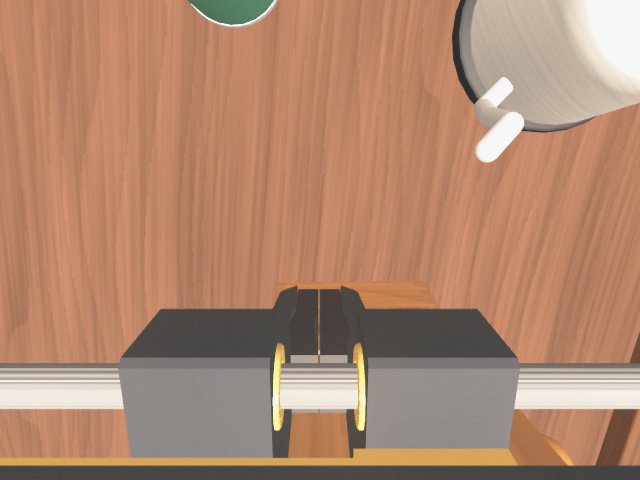

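Emit:
send_rows:
  motion:
    - [[0,0,0,0.6,0,0,1],[0,0,0,0.6,0,0,1],[0,0,0,0.5,0,0,1],[0,0,0,0.4,0,0,1],[0,0,0,0.4,0,0,1]]

```text
clock: 27.6
tool_pos: [0.5183, 0.386, 0.2852]
eef_rot: [0.525, -0.478, 0.472, -0.523]
contact_force: [0.9, -0.1, -0.5]
opening: 0.007
```

Emit:
send_rows:
  motion:
    - [[0,0,0,0.4,0,0,1],[0,0,0,0.4,0,0,1],[0,0,0,0.4,0,0,1],[0,0,0,0.4,0,0,1],[0,0,0,0.4,0,0,1]]

```text
clock: 28.02
tool_pos: [0.522, 0.3476, 0.285]
eef_rot: [0.525, -0.478, 0.471, -0.523]
contact_force: [0.2, 1.5, 0.8]
opening: 0.008
```

Emit:
send_rows:
  motion:
    - [[0,0,0,0.4,0,0,1],[0,0,0,0.4,0,0,1],[0,0,0,0.4,0,0,1],[0,0,0,0.4,0,0,1],[0,0,0,0.4,0,0,1]]

```text
clock: 28.43
tool_pos: [0.5258, 0.3071, 0.2845]
eef_rot: [0.526, -0.478, 0.471, -0.523]
contact_force: [0.2, 0.6, 0.6]
opening: 0.004
```

```bash
python3 - <<'E'
from h import *
plan(n=0)
snap("scene","s32",(330,0,530,260),2.5)
E
```

```text
clock 28.43 p [0.5258 0.3071 0.2845] F [0.1728 0.5887 0.5895] op 0.00 turn deg [0. 0. 0.]
```

View pics/s32.png

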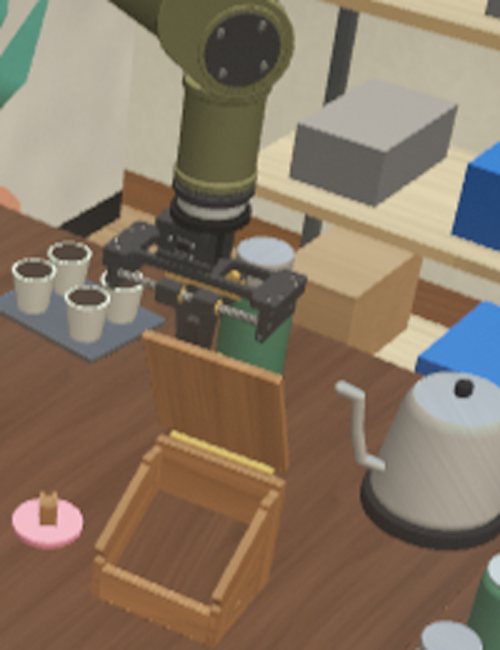

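Works; push on a little further, then wait.

Emit:
send_rows:
  motion:
    - [[0,0,0,0.5,0,-0.1,1],[0,0,0,0.5,0,-0.1,1],[0,0,0,0.5,0,-0.1,1],[0,0,0,0.5,0,0,1],[0,0,0,0.5,0,0,1]]

```text
clock: 28.9
tool_pos: [0.5247, 0.2563, 0.2845]
eef_rot: [0.526, -0.478, 0.471, -0.523]
contact_force: [0.2, -0.1, -0.0]
opening: 0.004
```

Emit:
send_rows:
  motion:
    - [[0,0,0,0.3,0,0,1],[0,0,0,0,-0.5,0,1],[0,0,0,0,-0.5,0,1],[0,0,0,0,-0.5,0,1],[0,0,0,0,-0.5,0,1]]

```text
clock: 29.32
tool_pos: [0.5259, 0.2527, 0.3261]
eef_rot: [0.525, -0.478, 0.471, -0.524]
contact_force: [0.6, 0.5, -1.1]
opening: 0.006
```

Emit:
send_rows:
  motion:
    - [[0,0,0,0,-1,0,1],[0,0,0,0,-1,0,1],[0,0,0,0,-1,0,1],[0,0,0,0,0,0,1],[0,0,0,0,0,0,1]]

```text
clock: 29.73
tool_pos: [0.5267, 0.2524, 0.3861]
eef_rot: [0.524, -0.477, 0.471, -0.524]
contact_force: [0.4, 0.7, -0.6]
opening: 0.003
```

```bash
python3 - <<'E'
from h import *
plan(n=0)
snap("scene","s33",(330,0,530,260),2.5)
E
```

```text
clock 29.73 p [0.5267 0.2524 0.3861] F [ 0.3557  0.6962 -0.5594] op 0.00 turn deg [0. 0. 0.]
```

View pics/s33.png

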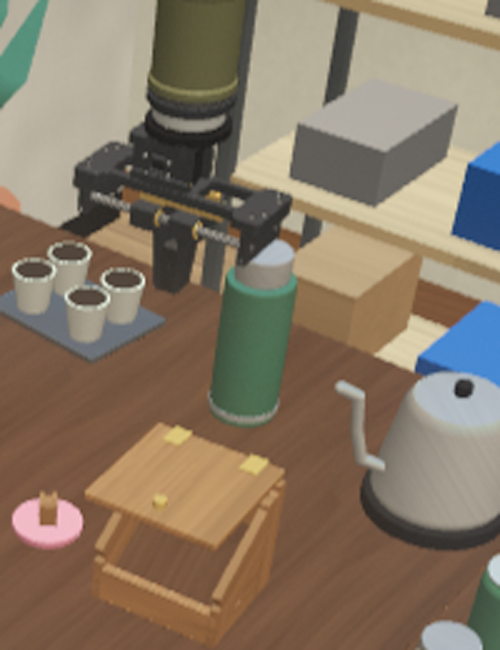

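Door is falling shut. Wait about 2.5 s, moving clear of the top view, then check.

Emit:
send_rows:
  motion:
    - [[0,0,0,0,0,-0.8,1],[0,0,0,0,0,-0.8,1],[0,0,0,0,0,-0.8,1],[0,0,0,0,0,-0.4,1],[0,0,0,0,0,0,1]]

```text
clock: 30.2
tool_pos: [0.4688, 0.2458, 0.3845]
eef_rot: [0.527, -0.478, 0.47, -0.523]
contact_force: [0.7, -0.8, 0.2]
opening: 0.006
```

Emit:
send_rows:
  motion:
    - [[0,0,0,0,0,0,1],[0,0,0,0,0,0,1],[0,0,0,0,0,0,1],[0,0,0,0,0,0,1],[0,0,0,0,0,0,1]]

```text
clock: 30.62
tool_pos: [0.4711, 0.2458, 0.3847]
eef_rot: [0.525, -0.478, 0.471, -0.523]
contact_force: [-0.7, -0.1, 0.8]
opening: 0.004
```

Emit:
send_rows:
  motion:
    - [[0,0,0,0,0,0,1],[0,0,0,0,0,0,1],[0,0,0,0,0,0,1],[0,0,0,0,0,0,1],[0,0,0,0,0,0,1]]

```text
clock: 31.03
tool_pos: [0.4706, 0.2459, 0.385]
eef_rot: [0.525, -0.478, 0.471, -0.523]
contact_force: [0.2, -0.2, -0.2]
opening: 0.007
```

Emit:
send_rows:
  motion:
    - [[0,0,0,0,0,0,1],[0,0,0,0,0,0,1],[0,0,0,0,0,0,1],[0,0,0,0,0,0,1],[0,0,0,0,0,0,1]]

```text
clock: 31.45
tool_pos: [0.4706, 0.2459, 0.385]
eef_rot: [0.526, -0.478, 0.471, -0.523]
contact_force: [-0.2, 0.2, -0.5]
opening: 0.006
```

Emit:
send_rows:
  motion:
    - [[0,0,0,0,0,0,1],[0,0,0,0,0,0,1],[0,0,0,0,0,0,1],[0,0,0,0,0,0,1],[0,0,0,0,0,0,1]]

```text
clock: 31.87
tool_pos: [0.4706, 0.2458, 0.385]
eef_rot: [0.526, -0.478, 0.471, -0.523]
contact_force: [-0.5, 0.6, -0.8]
opening: 0.005
```

```bash
python3 - <<'E'
from h import *
plan(n=0)
snap("scene","s34")
snap("top","t34")
E
```

```text
clock 31.87 p [0.4706 0.2458 0.385 ] F [-0.4675  0.5526 -0.7567] op 0.01 turn deg [0. 0. 0.]
```

View pics/s34.png

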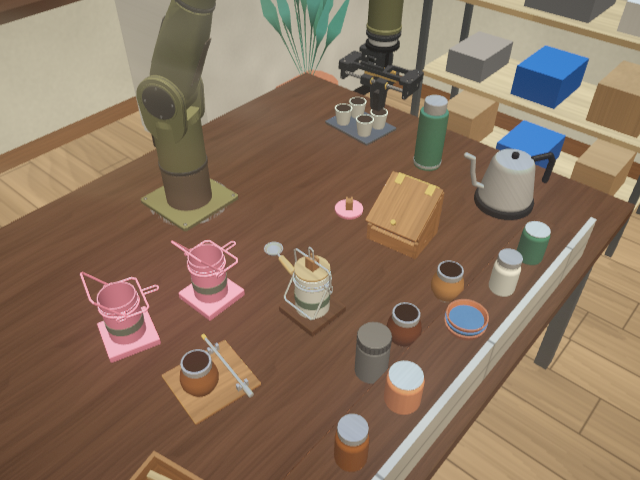

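View pics/t34.png

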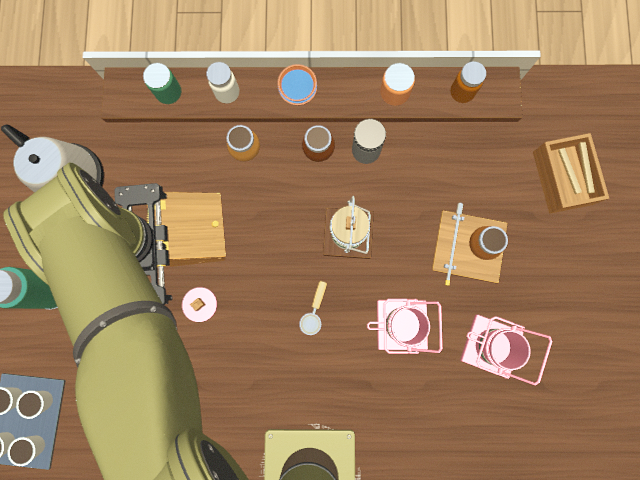

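```bash
python3 - <<'E'
from h import *
a=cv2.imread("pics/s34.png")
cv2.imwrite("pics/s34c.png",np.hstack([cv2.resize(a[165:265,355:455],(400,400),interpolation=cv2.INTER_CUBIC),cv2.resize(a[240:330,270:360],(400,400),interpolation=cv2.INTER_CUBIC)]))
b=cv2.imread("pics/scene0.png");d=cv2.absdiff(a,b).max(2)
for n,(x0,y0,x1,y1) in dict(gA=(178,345,220,398),gB=(388,300,424,346),gC=(430,260,466,300),grey=(354,322,392,384),bomb=(200,332,255,398),scoop=(262,238,284,258)).items(): print(n,d[y0:y1,x0:x1].max(),(d[y0:y1,x0:x1]>40).sum())
E
```

```text
gA 5 0
gB 5 0
gC 4 0
grey 4 0
bomb 4 0
scoop 50 1
```

View pics/s34c.png

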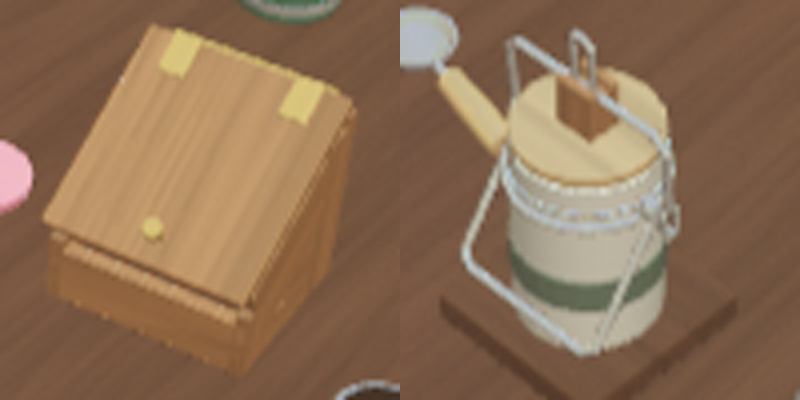

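Emit:
send_rows:
  motion:
    - [[0,0,0,0,0,0,1],[0,0,0,0,0,0,1],[0,0,0,0,0,0,1],[0,0,0,0,0,0,1],[0,0,0,0,0,0,1]]

```text
clock: 32.38
tool_pos: [0.4706, 0.2459, 0.385]
eef_rot: [0.526, -0.478, 0.471, -0.523]
contact_force: [0.9, -0.4, 0.3]
opening: 0.005
```

```bash
python3 - <<'E'
from h import *
snap("scene","s35")
d=cv2.absdiff(cv2.imread("pics/s34.png"),cv2.imread("pics/s35.png")).max(2)
print(d[165:265,355:455].max(),d[240:330,270:360].max())
from plant import job
print(job.finish_job())
E
```

```text
4 7
the job is handed in; nothing more can be done
None
```

The white canister is closed and clamped, the cubby door is shut, and the job was handed in at about 32.4 s of the 72 s allowed.

- **Lid:** I took it from the cubby and set it on the mouth. It first sat about 3 mm off-centre along the hinge axis, so I re-gripped the knob and centred it.
- **Bail:** I swung it up from behind and lowered it. My first swing went a few millimetres past the groove, so I backed it up before lowering. A close wrist view after clamping shows the bar in the groove, below the tops of the ridges.
- **Lever:** I had to reset the fingertips once because the bar had drifted to their edge. I then pressed it past centre until it stopped at about 16 N. Measured afterwards from two views, its bar lies 43–46 mm in front of the axis at about 43 mm height, which matches the clamped position.
- **Door:** I pushed it from behind and it fell shut. Two pictures 0.4 s apart show no change in the door or the canister.
- **Bystanders:** The scene images from before and after are unchanged at the gourds, the bombilla and the grey canister. The scoop check differed in one pixel, which I take as noise; it covered only the scoop's bowl. The pink look-alikes stand in the same places in the before and after pictures.

One disagreement: the cameras and the arm readings differed by 2–5 mm at times. I relied on the close wrist views for the fine fits.

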